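Load the slide carrier into the slide scanner

ROBOT

A 7-joint arm with a two-finger parallel gripper is mounted at the origin on the work surface. World frame = base frame: x ahead of the robot, y to its left, z up, the work surface at z = 0. Lengths are in m, angles in rad, forces in N, time in s.
With the tool pointing down it reaches from about 0.425 to 0.875 m from the base axis. Payload 4.7 kg.
Tool frame: the origin (TCP) lies between the finger pads; the fingertips stand 11 mm ahead of it and the grasp point (between the pads) lies 8 mm behind it; z points along the fingers, y is the direction in which the jaws open and shut (so a half turn about z gives the same grasp; the last joint's range is limited). The gripper opens to 87 mm and grips with 3 to 60 N. Pads are 19 mm wide; open, the fingers measure 117 mm over their backs; the gripper's body (75 mm by 190 mm) begins 51 mm behind the grasp point.
Start: joints at [1.143, 0.321, -0.07, 1.45, 0.023, 1.371, -0.057], TCP at [0.278, -0.588, 0.234] pointing down, gripper open.
Joint ranges: [-2.86, 2.86], [-0.3, 2.09], [-1.38, 1.24], [0.06, 2.45], [-1.56, 4.7], [0.09, 2.05], [-2.69, 2.69]. Speed limits (rad/s): [2.57, 2.57, 3.14, 3.14, 3.14, 3.14, 3.14].

INTERFACE

Orientations are given as a rotation vector (axis times angle).
In Python, from bench import ctrl gives the robot as it stands.
- The arm moves only by the tool servo_tool, never from a script. Its argument "series" is a list of rows, each an object with "travel": the shift along the tool's x, y, z in m, a list of three; "angular": the turn, a rotation vector about the tool's x, y, z in rad, a list of three. A call has 1 to 5 rows; each row shifts and turns the commanded pose from where the row before left it, along the tool's axes as they then stand; what a row does not reach is not made up. A row lasts 1/10 s, in which the tool goes at most 50 mm and 8.59 degrees, less where a joint would pass 70% of its speed; a pose out of reach is approached as far as the arm can. A call with a gripper value outside its range is refused whole. "claw" is the finger opening in m, from 0 to 0.087, set as the call begins (left out, the last holds). The fingers move at their own pace and stop on an object; "squeeze" is the grip in N (left out, the last holds). Time passes only in rows, so rows that do not move let the fingers close. It gives the time, the measured TCP pose, the force and the opening at its end, in the units of the state.
- ctrl.get_state(): the state, without advancing time (a new reading comes with each control period).
- ctrl.get_image(name): name is "side" or "top" or "wrist"; returns the picture (420x560x3 uint8, red, green, blue); there is no depth.
- ctrl.calibration(name): a dict with "fx", "fy", "cx", "cy" (pixels), "distortion" ([k1, k2, p1, p2, k3] as OpenCV has them; the pictures are not rectified), "rvec" (rotation vector, rad) and "tvec" (3), from world to camera coordinates, as OpenCV has them. Camera axes: x right, y down, z forward; pixel columns grow to the right and rows downward; lengths in m; the calibration is good to about 2 mm. A picture is of the moment at which its call begins: read the wrist's pose just before it. calibration takes no time and is no camera call; for the wrist camera it gives the pose at the moment of the call.
- ctrl.close_job(): hands the job in, once; it reports no verdict.
The state is a dict: "time": time; "joint_positions": joint angles; "qd": joint speeds; "joint_torque": joint torques, N m; "position": TCP position; "tool_rot": TCP orientation; "ft_force": force on the tool from outside, world axes, zero at the start; "torque": the same for the moment, N m; "grip_width": opening from 0.0 (shut) to 1.0 (fully open).
Only numpy, scipy, OpenCV 4.12 (cv2) and the standard library are available. Lean on these libraries where they do the work, as an engineer would, in place of code of your own. Each camera call takes 0.05 s, during which the arm holds its last target.

TASK

Load the orange-tongued slide carrier into the scanner: draw it out of the rack by its tongue, set it down flat in the middle of the blue mat and let go, then take it again by its raised rib and lower it gently, without dropping or ramming it, into the T-shaped recess of the scanner's stage until it lies fully home, and let go. Leave the spare green carrier and the other things on the bench alone.

Things in the scene. Friction and masses are not known exactly. Their poses are not given: they have to be found in the camera images.
- carrier_tongue (a point): Centre of the flat orange tongue of the carrier to be loaded: 40 mm long, 24 wide, 10 thick, at the carrier's -x end, flush with its body above and below; 62 mm from the body's centre, 5 mm above the underside. At the start it stands out of the rack's mouth, the only part in reach. Axes are the carrier's: x from the tongue towards the body, z up.
- carrier_rib (a point): Point on the carrier's orange grip rib, above the body's centre and 30 mm above the underside (20 mm above the body's top). The rib is an upright wall 50 mm long (carrier x), 10 mm thick (carrier y), from 10 to 40 mm above the underside. In the rack the roof covers it. Axes as for the tongue.
- carrier: The same carrier, a rigid T-shaped tray of 100 to 200 g: white body 84 mm long (x), 68 mm wide (y), 10 mm thick, carrying two fixed glass slides, the orange tongue at its -x end and the orange rib on top. Origin at the centre of the body's underside, axes as for the tongue.
- rack: Fixed grey rack, 98 mm deep (x), 190 wide (y), 75 high; origin on the bench, mouth 44 mm from it at -x. Two bays centred at y = -45 and +45 mm, each 85 wide or more, floor 24 mm above the bench. Roof, underside 70 mm up, from x = -28 mm to the back. The orange carrier lies in either bay, the spare in the other; axes as the rack's, tongues out of the mouth. They draw straight out along -x.
- spare_rib (a point): The spare carrier, same shape and size with green tongue and rib, in the other bay; point on its rib 30 mm above its underside. To be left alone.
- mat: Flat blue mat fixed on the bench, 200 mm (its x) by 160 mm (its y), 3 mm thick, between rack and scanner; origin at the centre of its underside. The carrier is to be set down with its body about over the middle.
- nest (a point): Centre of the floor of the scanner's T-shaped recess, 40 mm above the bench, below the carrier's body once loaded. The recess is 1.2 mm wider than the carrier all round, its tongue slot along -x too, 12 mm deep, sharp-edged without lead-in. A carrier fully home rests on the floor, its body's top 2 mm below the rim, rib up, its axes matching these. No room for fingers round the tongue.
- nest_tongue (a point): Where the tongue's centre comes to lie when loaded: in the recess's tongue slot, 62 mm along -x from the recess centre, 5 mm above its floor.
- scanner: Fixed slide scanner; origin on the bench below the recess centre, axes as the recess. Black stage with grey top from x = -115 to +80 mm and y = -80 to +80 mm, rim 52 mm high. At its +y side the white housing, 250 mm along x, y = 130 to 300 mm, 222 mm high; a white bridge 36 mm high joins them.
- stain_bottle: Amber bottle, 56 mm across, 130 mm high, bystander; origin under its centre.
- jar: Jar with blue cap, 60 mm across, 70 mm high, bystander; origin under its centre.
- cup: White cup, 64 mm across, 75 mm high, bystander; origin under its centre.
- brush: Small brush, 130 mm long, bystander; lying along its x.
Things that resemble listed ones, but are neither listed nor needed, are in the scene too. Leave any red or yellow look-alike of the carrier alone.

How it is judged:
On the way:
1. the carrier, drawn from the rack, lies flat on the blue mat, released, with the middle of its body within 80 mm of the mat's middle (horizontal distance between carrier_rib and mat below 0.08 m and height (world z) of carrier_rib below 0.037 m and angle between carrier_rib's own z axis and vertical below 0.06 rad and contact force between the fingers and carrier below 0.05 N and linear speed of carrier below 0.02 m/s), for 0.2 s.
At the end, for the whole second after the job is handed in: The orange carrier lies released and at rest, fully home in the scanner's recess: its underside within 2.5 mm of the recess floor, body centre within 4 mm and tongue within 5 mm of their places, tilted less than 0.04 rad (z of carrier_rib in the frame of nest below 0.0325 m and horizontal distance between carrier_rib and nest below 0.004 m and horizontal distance between carrier_tongue and nest_tongue below 0.005 m and angle between carrier_rib's own z axis and vertical below 0.04 rad and linear speed of carrier below 0.01 m/s and contact force between the fingers and carrier below 0.05 N); the robot touches nothing.
It fails at once if the spare green carrier is moved more than 20 mm (distance of spare_rib from where it was at the start of the episode above 0.02 m).
It fails at once if the carrier is rammed into the scanner (over 120 N between them) (contact force between carrier and scanner above 120 N).
It fails at once if the bottle, jar, cup or brush is moved more than 30 mm (distance of any of stain_bottle, jar, cup, brush from where it was at the start of the episode above 0.03 m).
It fails at once if the carrier is dropped (falls out of the fingers faster than 0.6 m/s, a fall of about 20 mm) (linear speed of carrier above 0.6 m/s and contact force between the fingers and carrier below 0.05 N).
It also fails if it takes over 61 s, if anything falls off the work surface, if the arm or the gripper's body presses on something with over 40 N, if the wrist force passes 120 N, or if a joint passes its speed limit or range.

## Working session

There is one attempt and no reset: what is moved stays moved. The work goes in short steps, Python scripts to look and compute and a tool call to move; the robot and the scene stay as the last step left them, time stands still between calls to the robot, and variables do not carry over. Pictures are saved under pics/ and viewed, and the job is handed in when it is done.

Besides the shell and the picture viewer there is one more tool, called after "Request:" in YAML: its name, and indented under it one key for each argument. servo_tool: Moves the arm, as the interface text tells. Its arguments: {"type":"object","properties":{"series":{"type":"array","items":{"type":"object","properties":{"travel":{"type":"array","items":{"type":"number"}},"angular":{"type":"array","items":{"type":"number"}}}}},"claw":{"type":"number"},"squeeze":{"type":"number"}},"required":["series"]}

```bash
mkdir -p pics; ls
cat > h.py <<'E'
import numpy as np, cv2
from bench import ctrl
from scipy.spatial.transform import Rotation as R
def snap(n,f):
    c=ctrl.calibration(n); im=np.asarray(ctrl.get_image(n)); cv2.imwrite(f'pics/{f}.png',im[:,:,::-1]); np.save(f'pics/{f}.npy',im)
    import pickle; pickle.dump(c,open(f'pics/{f}.pkl','wb')); return im,c
def load(f):
    import pickle; return np.load(f'pics/{f}.npy'),pickle.load(open(f'pics/{f}.pkl','rb'))
def K(c): return np.array([[c['fx'],0,c['cx']],[0,c['fy'],c['cy']],[0,0,1.]])
def ray(c,uv):
    uv=np.asarray(uv,float).reshape(-1,1,2)
    p=cv2.undistortPoints(uv,K(c),np.array(c['distortion'],float)).reshape(-1,2)
    Rm=cv2.Rodrigues(np.array(c['rvec'],float))[0]; t=np.array(c['tvec'],float).ravel()
    d=np.c_[p,np.ones(len(p))]@Rm; return -Rm.T@t,d/np.linalg.norm(d,axis=1)[:,None]
def onz(c,uv,z):
    o,d=ray(c,uv); return o+d*((z-o[2])/d[:,2])[:,None]
def proj(c,P): return cv2.projectPoints(np.asarray(P,float).reshape(-1,3),np.array(c['rvec'],float),np.array(c['tvec'],float),K(c),np.array(c['distortion'],float))[0].reshape(-1,2)
def tri(c1,u1,c2,u2):
    o1,d1=ray(c1,u1);o2,d2=ray(c2,u2);out=[]
    for a,b in zip(d1,d2):
        s=np.linalg.lstsq(np.c_[a,-b],o2-o1,rcond=None)[0]; p,q=o1+a*s[0],o2+b*s[1]; out.append(np.r_[(p+q)/2,np.linalg.norm(p-q)])
    return np.array(out)
E
python3 - <<'E'
from h import *
s=ctrl.get_state(); print({k:np.round(v,3) for k,v in s.items()})
for n in('top','side','wrist'): im,c=snap(n,n+'0'); print(n,im.shape,c['fx'],-cv2.Rodrigues(np.array(c['rvec']))[0].T@np.array(c['tvec']).ravel())
E
```

```text
pics
{'time': np.float64(0.0), 'joint_positions': array([ 1.143,  0.322, -0.07 ,  1.452,  0.023,  1.371, -0.057]), 'qd': array([-0.   ,  0.002, -0.   , -0.   ,  0.   , -0.   , -0.001]), 'joint_torque': array([-0.0000e+00, -4.9128e+01, -4.0400e-01, -3.1253e+01, -6.4000e-02,
        4.4000e-02,  0.0000e+00]), 'position': array([ 0.278, -0.587,  0.232]), 'tool_rot': array([-3.063e+00, -6.880e-01,  1.000e-03]), 'ft_force': array([-0.063,  0.469,  0.335]), 'torque': array([-0.036,  0.006,  0.032]), 'grip_width': np.float64(0.998)}
top (420, 560, 3) 504.2621001918915 [ 0.30251535 -0.11410847  1.44763399]
side (420, 560, 3) 514.1767464270177 [0.00080368 0.71933448 0.6998947 ]
wrist (420, 560, 3) 300.5608008526951 [ 0.35167581 -0.55331501  0.38427361]
```

View pics/top0.png

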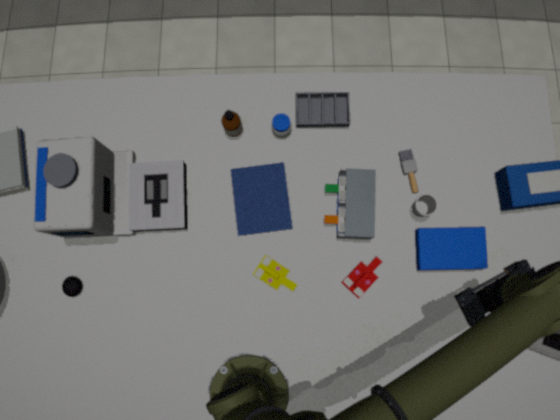

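View pics/side0.png

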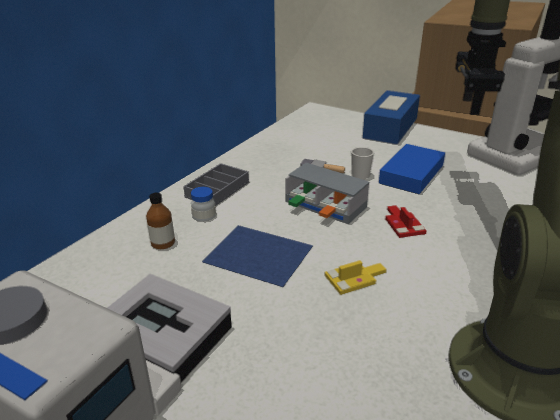

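View pics/wrist0.png

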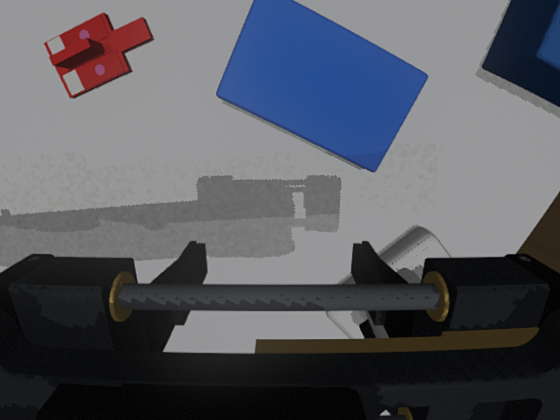

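The top view shows the rack (centre about 357,203; orange tongue 331,220; green 331,188), the mat (261,199), and the scanner stage (158,195) with its dark T recess. The red and yellow look-alikes are nearby and stay untouched.

Run:
```python
from h import *
im,c=load('top0'); ims,cs=load('side0')
def cen(im,m,mina=15):
    n,l,st,ce=cv2.connectedComponentsWithStats(m.astype(np.uint8)); return [(st[i][:5].tolist(),ce[i]) for i in range(1,n) if st[i][4]>=mina]
for nm,i,cc in(('top',im,c),('side',ims,cs)):
    h=cv2.cvtColor(i,cv2.COLOR_RGB2HSV)
    m=(h[...,0]>=6)&(h[...,0]<=18)&(h[...,1]>200)&(h[...,2]>150)
    for st,ce in cen(i,m): print(nm,'orange',st,ce.round(1),onz(cc,ce,.034).round(4))
    m=(h[...,0]>=105)&(h[...,0]<=125)&(h[...,1]>120)&(h[...,2]<140)&(h[...,2]>40)
    for st,ce in cen(i,m,800): 
        print(nm,'navy',st,ce.round(1),onz(cc,ce,.003).round(4))
m=cv2.cvtColor(im,cv2.COLOR_RGB2HSV)
for nm,uv,z in [('mat corners',[(232,169),(284,163),(292,229),(238,234)],.003),('rack top',[(346,169),(376,170),(374,238),(344,236)],.075),('stage',[(133,162),(185,161),(186,229),(132,230)],.052),('Trecess slot, body',[(156,215),(156,188)],.04)]:
    print(nm,onz(c,uv,z).round(3))
for f in('top0','side0'):
    i=cv2.imread(f'pics/{f}.png')
    cv2.imwrite(f'pics/{f}z.png',cv2.resize(i[140:260,110:400] if f=='top0' else i[160:380,90:400],None,fx=2.58,fy=2.58,interpolation=cv2.INTER_CUBIC))
```

```text
top navy [504, 161, 56, 48, 1451] [528.4 185.1] [[ 0.5858 -0.8437  0.003 ]]
top navy [232, 164, 59, 70, 3363] [260.9 198.7] [[ 0.553  -0.0357  0.003 ]]
top navy [416, 227, 71, 43, 2642] [452.7 248.2] [[ 0.4007 -0.5917  0.003 ]]
side navy [0, 0, 276, 281, 56120] [118.8 107. ] [[ 1.5247 -0.5151  0.003 ]]
side navy [363, 91, 56, 53, 1834] [390.1 118.8] [[ 0.6074 -0.9323  0.003 ]]
side navy [379, 151, 66, 43, 864] [410.6 177.9] [[ 0.3898 -0.5527  0.003 ]]
side navy [0, 354, 47, 46, 1148] [ 18.2 378.1] [[0.696  0.4582 0.003 ]]
mat corners [[ 0.643  0.049  0.003]
 [ 0.659 -0.104  0.003]
 [ 0.463 -0.125  0.003]
 [ 0.45   0.031  0.003]]
rack top [[ 0.622 -0.278  0.075]
 [ 0.618 -0.362  0.075]
 [ 0.428 -0.349  0.075]
 [ 0.435 -0.267  0.075]]
stage [[0.657 0.334 0.052]
 [0.657 0.18  0.052]
 [0.461 0.172 0.052]
 [0.459 0.328 0.052]]
Trecess slot, body [[0.503 0.263 0.04 ]
 [0.581 0.265 0.04 ]]
```

View pics/top0z.png

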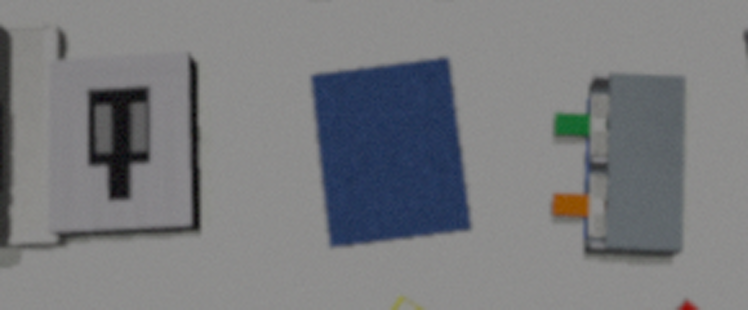

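View pics/side0z.png

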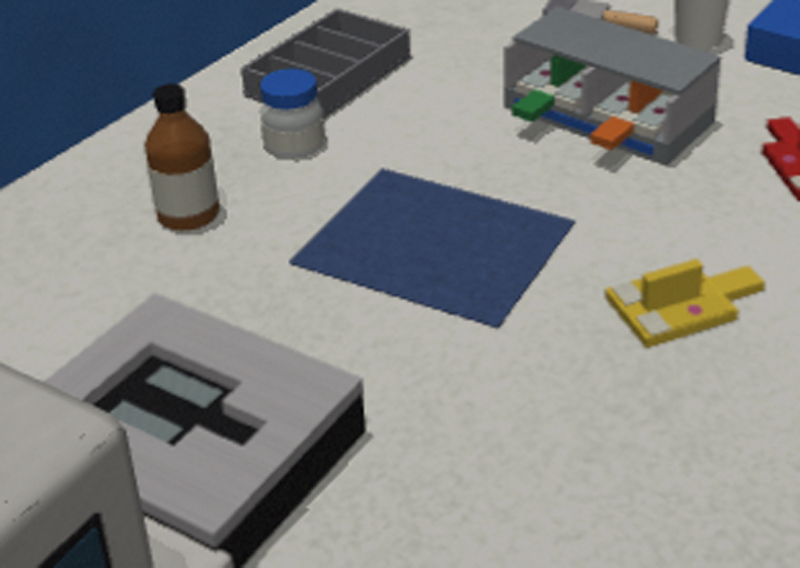

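Run:
```python
from h import *
im,c=load('top0'); ims,cs=load('side0')
print(im[220,328:334].tolist(), im[196,250].tolist(), R.from_rotvec(ctrl.get_state()['tool_rot']).as_matrix().round(3))
def comps(m,mina=15):
    n,l,st,ce=cv2.connectedComponentsWithStats(m.astype(np.uint8)); return [(st[i][:5].tolist(),ce[i],(l==i)) for i in range(1,n) if st[i][4]>=mina]
for nm,i,cc in(('top',im,c),('side',ims,cs)):
    h=cv2.cvtColor(i,cv2.COLOR_RGB2HSV)
    m=(h[...,0]>=8)&(h[...,0]<=18)&(h[...,1]>190)&(h[...,2]>110)
    for st,ce,mm in comps(m):
        print(nm,'orange',st,ce.round(1),onz(cc,ce,.034).round(4))
        q=np.argwhere(mm)[:,::-1].astype(np.float32); print('   ',cv2.boxPoints(cv2.minAreaRect(q)).round(1).tolist())
h=cv2.cvtColor(im,cv2.COLOR_RGB2HSV)
m=(h[...,0]>=105)&(h[...,0]<=125)&(h[...,1]>110)&(h[...,2]<140); m[:,:225]=0;m[:,300:]=0;m[:155]=0;m[240:]=0
q=np.argwhere(m)[:,::-1].astype(np.float32); b=cv2.boxPoints(cv2.minAreaRect(q)); P=onz(c,b,.003);print('mat',P.round(3),P.mean(0))
```

```text
[[144, 80, 6], [142, 79, 0], [143, 80, 7], [141, 78, 0], [141, 75, 0], [142, 78, 0]] [36, 54, 85] [[ 0.904  0.428 -0.001]
 [ 0.428 -0.904  0.001]
 [-0.    -0.001 -1.   ]]
top orange [325, 216, 12, 7, 81] [330.7 219. ] [[ 0.4871 -0.2348  0.034 ]]
    [[325.0, 216.0], [336.0, 216.0], [336.0, 222.0], [325.0, 222.0]]
side orange [320, 206, 15, 9, 79] [327.  210.2] [[ 0.485  -0.2342  0.034 ]]
    [[319.5, 211.39999389648438], [330.0, 203.0], [334.6000061035156, 208.6999969482422], [324.1000061035156, 217.10000610351562]]
mat [[ 0.641  0.054  0.003]
 [ 0.659 -0.101  0.003]
 [ 0.467 -0.122  0.003]
 [ 0.45   0.029  0.003]] [ 0.55436702 -0.03521415  0.003     ]
```

Request:
servo_tool:
  series:
    - {"travel": [0.02, -0.008, -0.003]}
    - {"travel": [0.04, -0.016, -0.005]}
    - {"travel": [0.045, -0.018, -0.005]}
    - {"travel": [0.045, -0.018, -0.005]}
    - {"travel": [0.045, -0.018, -0.005]}

```text
$.series[0]: bad value
```

Request:
servo_tool:
  series:
    - {"travel": [0.045, -0.018, -0.005]}
    - {"travel": [0.03, -0.012, 0]}
    - {"travel": [0.015, -0.008, 0], "angular": [0, 0, -0.06]}
    - {"angular": [0, 0, -0.13]}
    - {"angular": [0, 0, -0.14]}

```text
$.series[0]: bad value
```

Request:
servo_tool:
  series:
    - {"angular": [0, 0, -0.14]}
    - {"angular": [0, 0, -0.14]}
    - {"angular": [0, 0, -0.14]}
    - {"angular": [0, 0, -0.14]}
    - {"angular": [0, 0, -0.14]}

```text
$.series[0]: bad value
```

Request:
servo_tool:
  series:
    - {"angular": [0, 0, -0.08]}
    - {"angular": [0, 0, -0.02]}
    - {"travel": [0, 0, 0]}

```text
$.series[0]: bad value
```

```bash
cat >> h.py <<'E'
def st():
    s=ctrl.get_state(); M=R.from_rotvec(s['tool_rot']).as_matrix(); print('t',round(float(s['time']),2),'p',s['position'].round(4),'yaw',np.degrees(np.arctan2(M[1,0],M[0,0])).round(2),'z',M[:,2].round(4),'F',np.round(s['ft_force'],2),'w',round(float(s['grip_width']),3),'q',np.round(s['joint_positions'],2)); return s,M
E
python3 - <<'E'
from h import *
st(); snap('wrist','w1')
E
```

```text
t 0.15 p [ 0.2777 -0.5872  0.2327] yaw 25.31 z [-7.0e-04  1.3e-03 -1.0e+00] F [-0.38  0.72 -0.4 ] w 0.998 q [ 1.14  0.32 -0.07  1.45  0.02  1.37 -0.06]
```

View pics/w1.png

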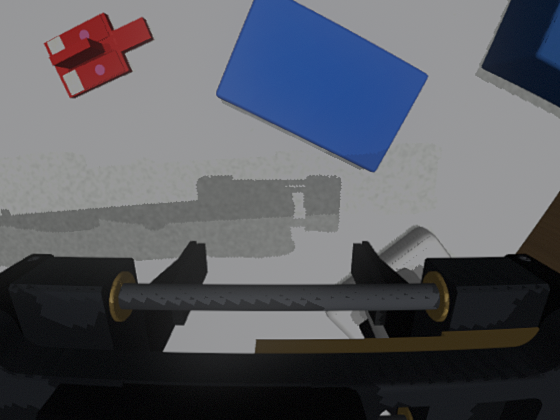

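Every row needs both fields, so nothing has moved yet.

Request:
servo_tool:
  series:
    - {"travel": [0.02, -0.008, -0.003], "angular": [0, 0, 0]}
    - {"travel": [0.04, -0.016, -0.005], "angular": [0, 0, 0]}
    - {"travel": [0.045, -0.018, -0.005], "angular": [0, 0, 0]}
    - {"travel": [0.045, -0.018, -0.005], "angular": [0, 0, 0]}
    - {"travel": [0.045, -0.018, -0.005], "angular": [0, 0, 0]}

```text
time: 0.7
position: [0.4218, -0.4322, 0.2567]
tool_rot: [3.065, 0.688, -0.0]
ft_force: [0.4, -0.5, 1.3]
grip_width: 0.999
```

Request:
servo_tool:
  series:
    - {"travel": [0.045, -0.018, -0.005], "angular": [0, 0, 0]}
    - {"travel": [0.03, -0.012, 0], "angular": [0, 0, 0]}
    - {"travel": [0.015, -0.008, 0], "angular": [0, 0, -0.06]}
    - {"travel": [0, 0, 0], "angular": [0, 0, -0.13]}
    - {"travel": [0, 0, 0], "angular": [0, 0, -0.14]}

```text
time: 1.2
position: [0.4854, -0.3612, 0.2612]
tool_rot: [-2.906, -1.194, 0.002]
ft_force: [0.5, -0.7, -0.1]
grip_width: 1.0
```

Request:
servo_tool:
  series:
    - {"travel": [0, 0, 0], "angular": [0, 0, -0.14]}
    - {"travel": [0, 0, 0], "angular": [0, 0, -0.14]}
    - {"travel": [0, 0, 0], "angular": [0, 0, -0.14]}
    - {"travel": [0, 0, 0], "angular": [0, 0, -0.14]}
    - {"travel": [0, 0, 0], "angular": [0, 0, -0.14]}

```text
time: 1.7
position: [0.4845, -0.3623, 0.2611]
tool_rot: [-2.322, -2.115, 0.002]
ft_force: [-0.3, 0.0, -0.3]
grip_width: 1.0
```

Request:
servo_tool:
  series:
    - {"travel": [0, 0, 0], "angular": [0, 0, -0.08]}
    - {"travel": [0, 0, 0], "angular": [0, 0, -0.02]}
    - {"travel": [0, 0, 0], "angular": [0, 0, 0]}

```text
time: 2.0
position: [0.4851, -0.3618, 0.2613]
tool_rot: [-2.222, -2.22, 0.001]
ft_force: [-0.4, 0.1, 0.1]
grip_width: 1.001
```

Run:
```python
from h import *
st(); snap('wrist','w2')
```

```text
t 2.0 p [ 0.4851 -0.3618  0.2613] yaw 89.97 z [-7.e-04 -2.e-04 -1.e+00] F [-0.43  0.1   0.15] w 1.001 q [ 0.9   0.23 -0.36  1.52  0.08  1.41  0.53]
```

View pics/w2.png

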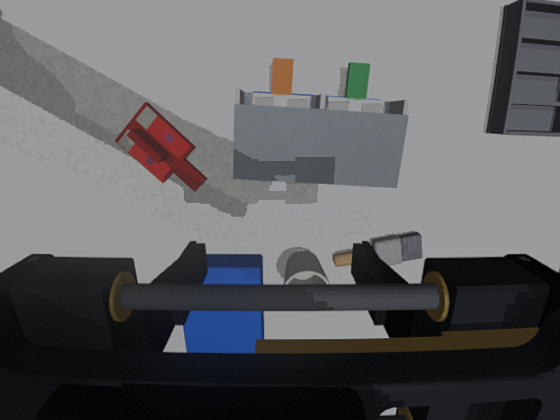

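The wrist view shows the orange tongue at about (282,76), the green one at (357,80), and the rack roof centred near (320,145).

Request:
servo_tool:
  series:
    - {"travel": [-0.01, 0, 0.01], "angular": [0, 0, 0]}
    - {"travel": [-0.015, 0, 0.025], "angular": [0, 0, 0]}
    - {"travel": [-0.015, 0, 0.025], "angular": [0, 0, 0]}
    - {"travel": [-0.005, 0, 0.01], "angular": [0, 0, 0]}
    - {"travel": [0, 0, 0], "angular": [0, 0, 0]}

```text
time: 2.55
position: [0.4844, -0.4064, 0.1889]
tool_rot: [-2.219, -2.217, 0.001]
ft_force: [-0.8, -0.1, 0.3]
grip_width: 0.999
```

Run:
```python
from h import *
st(); snap('wrist','w3')
C=[];B=[]
for f in('w2','w3'):
    im,c=load(f); h=cv2.cvtColor(im,cv2.COLOR_RGB2HSV)
    m=((h[...,0]>=8)&(h[...,0]<=18)&(h[...,1]>170)&(h[...,2]>90)); m[150:]=0
    n,l,s,ce=cv2.connectedComponentsWithStats(m.astype(np.uint8)); i=1+np.argmax(s[1:,4]); print(s[i],ce[i])
    for v in range(s[i][1],s[i][1]+s[i][3],4):
        u=np.where(l[v]==i)[0]; print(v,u.min(),u.max(),im[v,(u.min()+u.max())//2],end=' | ')
    print(); print(onz(c,ce[i],.034)); C.append(c);B.append(ce[i])
print(tri(C[0],B[0],C[1],B[1]))
_,ct=load('top0'); print('top', tri(ct,[330.7,219],C[1],B[1]))
```

```text
t 2.55 p [ 0.4844 -0.4064  0.1889] yaw 89.95 z [-0.0035  0.0026 -1.    ] F [-0.82 -0.12  0.32] w 0.999 q [ 0.92  0.33 -0.33  1.54  0.11  1.29  0.57]Traceback (most recent call last):
  File "<stdin>", line 7, in <module>
    return _wrapfunc(a, 'argmax', axis=axis, out=out, **kwds)
    return bound(*args, **kwds)
ValueError: attempt to get argmax of an empty sequence
```

View pics/w3.png

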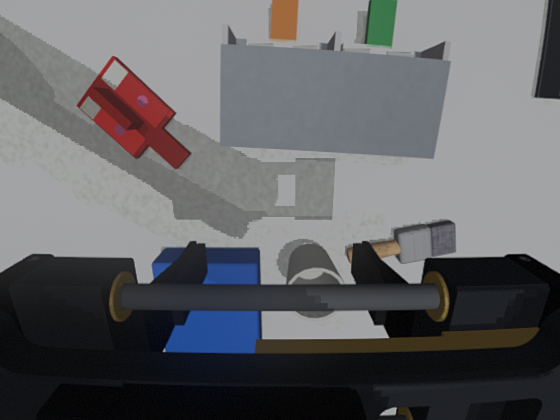

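The tongue sits at the top edge (285,18), so I'll move forward for a more central second view.

Request:
servo_tool:
  series:
    - {"travel": [0.025, 0, 0], "angular": [0, 0, 0]}
    - {"travel": [0.035, 0, 0], "angular": [0, 0, 0]}
    - {"travel": [0.03, 0, 0], "angular": [0, 0, 0]}
    - {"travel": [0.01, 0, 0], "angular": [0, 0, 0]}
    - {"travel": [0, 0, 0], "angular": [0, 0, 0]}

```text
time: 3.1
position: [0.4873, -0.3041, 0.1934]
tool_rot: [2.214, 2.225, 0.001]
ft_force: [0.1, -0.3, -0.6]
grip_width: 1.001
```

Run:
```python
from h import *
st(); snap('wrist','w4')
C=[];B=[]
for f in('w2','w4'):
    im,c=load(f); print(im[76,282] if f=='w2' else '')
    h=cv2.cvtColor(im,cv2.COLOR_RGB2HSV)
    m=((h[...,0]>=6)&(h[...,0]<=18)&(h[...,1]>170)&(h[...,2]>90)); m[200:]=0
    n,l,s,ce=cv2.connectedComponentsWithStats(m.astype(np.uint8)); i=1+np.argmax(s[1:,4]); print(s[i],ce[i])
    for v in range(s[i][1],s[i][1]+s[i][3],4):
        u=np.where(l[v]==i)[0]; print(v,u.min(),u.max(),im[v,(u.min()+u.max())//2],end=' | ')
    print(); print(onz(c,ce[i],.034)); C.append(c);B.append(ce[i])
print(tri(C[0],B[0],C[1],B[1]))
_,ct=load('top0'); print('top', tri(ct,[330.7,219],C[1],B[1]))
```

```text
t 3.1 p [ 0.4873 -0.3041  0.1934] yaw 90.28 z [ 0.0023 -0.0018 -1.    ] F [ 0.07 -0.28 -0.64] w 1.001 q [ 0.86  0.21 -0.39  1.69  0.08  1.26  0.45]
[152 101  63]Traceback (most recent call last):
  File "<stdin>", line 8, in <module>
    return _wrapfunc(a, 'argmax', axis=axis, out=out, **kwds)
    return bound(*args, **kwds)
ValueError: attempt to get argmax of an empty sequence
```

View pics/w4.png

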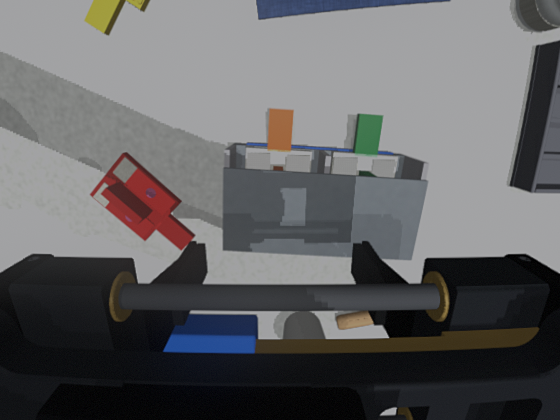

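```bash
cat > or.py <<'E'
from h import *
def orange(im,c,roi=None):
    h=cv2.cvtColor(im,cv2.COLOR_RGB2HSV)
    m=((h[...,0]>=6)&(h[...,0]<=18)&(h[...,1]>110)&(h[...,2]>60)).astype(np.uint8)
    if roi: z=np.zeros_like(m); z[roi[1]:roi[3],roi[0]:roi[2]]=1; m*=z
    n,l,s,ce=cv2.connectedComponentsWithStats(m); i=1+np.argmax(s[1:,4]); return l==i,s[i],ce[i]
E
python3 - <<'E'
from or_ import * if False else None
E
mv or.py orng.py
python3 - <<'E'
from orng import *
C=[];B=[]
st()
for f in('w2','w4'):
    im,c=load(f); m,s,ce=orange(im,c,(240,30,320,160)); print(f,s,ce.round(2))
    q=np.argwhere(m)[:,::-1].astype(np.float32); b=cv2.boxPoints(cv2.minAreaRect(q)); print(b.round(1).tolist()); print(onz(c,b,.034).round(4).tolist(), onz(c,ce,.034).round(4))
    C.append(c);B.append(ce)
print('tri',tri(C[0],B[0],C[1],B[1]))
_,ct=load('top0'); print('top', tri(ct,[330.7,219],C[1],B[1]))
im,c=load('w4')
print('rack roof corners', onz(c,[(224,168),(427,182),(410,259),(223,249)],.075).round(4))
print('rack mouth', onz(c,[(225,143),(428,160)],.075).round(4))
E
```

```text
t 3.15 p [ 0.4866 -0.3061  0.193 ] yaw 90.13 z [ 0.0018 -0.0023 -1.    ] F [ 0.76 -0.85 -0.48] w 1.001 q [ 0.86  0.21 -0.39  1.69  0.08  1.26  0.45]
w2 [272  58  21  37 698] [281.92  76.02]
[[270.8999938964844, 93.0], [273.1000061035156, 57.900001525878906], [292.8999938964844, 59.099998474121094], [290.70001220703125, 94.19999694824219]]
[[0.4755, -0.256, 0.034], [0.4783, -0.217, 0.034], [0.5012, -0.2183, 0.034], [0.499, -0.2574, 0.034]] [[ 0.4886 -0.2369  0.034 ]]
w4 [268 109  25  42 944] [279.91 129.4 ]
[[267.29998779296875, 149.39999389648438], [269.3999938964844, 108.5999984741211], [292.70001220703125, 109.80000305175781], [290.6000061035156, 150.60000610351562]]
[[0.4756, -0.2579, 0.034], [0.4778, -0.2177, 0.034], [0.5009, -0.2187, 0.034], [0.4995, -0.2589, 0.034]] [[ 0.4884 -0.2378  0.034 ]]
tri [[ 4.88411925e-01 -2.37544607e-01  3.93683159e-02  1.93682884e-04]]
top [[ 0.48882301 -0.23732272  0.01827984  0.00257873]]
rack roof corners [[ 0.4376 -0.2701  0.075 ]
 [ 0.6257 -0.2818  0.075 ]
 [ 0.6205 -0.3613  0.075 ]
 [ 0.4327 -0.3505  0.075 ]]
rack mouth [[ 0.4395 -0.2477  0.075 ]
 [ 0.6236 -0.2612  0.075 ]]  File "<stdin>", line 1
    from or_ import * if False else None
                      ^^
SyntaxError: invalid syntax
```

Request:
servo_tool:
  series:
    - {"travel": [0.02, 0, 0], "angular": [0, 0, 0.061]}
    - {"travel": [0.03, -0.001, 0.02], "angular": [0, 0, 0]}
    - {"travel": [0.02, -0.001, 0.04], "angular": [0, 0, 0]}
    - {"travel": [0.004, 0, 0.025], "angular": [0, 0, 0]}
    - {"travel": [0, 0, 0], "angular": [0, 0, 0]}
  claw: 0.055
  squeeze: 40

```text
time: 3.65
position: [0.4846, -0.2316, 0.1033]
tool_rot: [-2.283, -2.149, 0.004]
ft_force: [-1.2, 0.6, 0.4]
grip_width: 0.666
```

Run:
```python
from h import *
st(); snap('wrist','w5'); st()
```

```text
t 3.65 p [ 0.4846 -0.2316  0.1033] yaw 86.55 z [-0.0058  0.0027 -1.    ] F [-1.24  0.64  0.37] w 0.666 q [ 0.78  0.22 -0.43  1.87  0.1   1.08  0.25]
t 3.7 p [ 0.4861 -0.233   0.1056] yaw 86.49 z [-2.5e-03  8.0e-04 -1.0e+00] F [ 0.08 -0.49  0.36] w 0.654 q [ 0.78  0.22 -0.43  1.86  0.1   1.08  0.25]
```

View pics/w5.png

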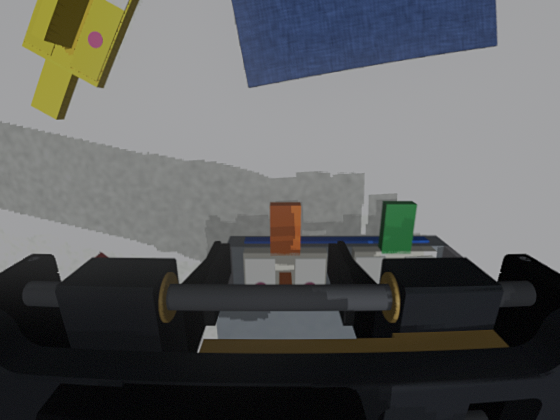

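The tongue (285,228) lies between the two fingers, so I'll correct 2.5 mm sideways and descend.

Request:
servo_tool:
  series:
    - {"travel": [0, 0.0025, 0.02], "angular": [0, 0, 0]}
    - {"travel": [0, 0, 0.03], "angular": [0, 0, 0]}
    - {"travel": [0, 0, 0.02], "angular": [0, 0, 0]}
    - {"travel": [0, 0, 0.012], "angular": [0, 0, 0]}
    - {"travel": [0, 0, 0], "angular": [0, 0, 0]}

```text
time: 4.2
position: [0.4894, -0.2334, 0.0244]
tool_rot: [-2.289, -2.151, 0.001]
ft_force: [0.3, 0.5, 0.2]
grip_width: 0.631
```

Run:
```python
from h import *
snap('wrist','w6'); st()
```

```text
t 4.25 p [ 0.4902 -0.2333  0.0253] yaw 86.48 z [ 8.e-04 -6.e-04 -1.e+00] F [-0.14  0.18 -0.37] w 0.63 q [ 0.76  0.33 -0.41  1.92  0.16  0.93  0.21]
```

View pics/w6.png

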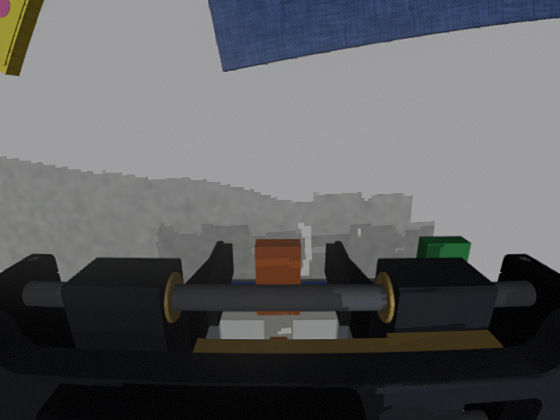

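The tongue (278,265) is centred between the fingers. I'll lower 3 mm and close.

Request:
servo_tool:
  series:
    - {"travel": [0, 0, 0.003], "angular": [0, 0, 0]}
    - {"travel": [0, 0, 0], "angular": [0, 0, 0]}

```text
time: 4.45
position: [0.4904, -0.2326, 0.0226]
tool_rot: [2.286, 2.152, 0.001]
ft_force: [0.0, -0.1, 0.2]
grip_width: 0.635
```

Request:
servo_tool:
  series:
    - {"travel": [0, 0, 0], "angular": [0, 0, 0]}
    - {"travel": [0, 0, 0], "angular": [0, 0, 0]}
    - {"travel": [0, 0, 0], "angular": [0, 0, 0]}
    - {"travel": [0, 0, 0], "angular": [0, 0, 0]}
    - {"travel": [0, 0, 0], "angular": [0, 0, 0]}
  claw: 0.0
  squeeze: 50

```text
time: 4.95
position: [0.4896, -0.232, 0.0216]
tool_rot: [2.287, 2.154, -0.0]
ft_force: [0.1, 0.1, 1.6]
grip_width: 0.269
```

Run:
```python
from h import *
st()
```

```text
t 4.95 p [ 0.4896 -0.232   0.0216] yaw 86.57 z [-0.e+00 -1.e-04 -1.e+00] F [0.14 0.11 1.6 ] w 0.269 q [ 0.76  0.33 -0.41  1.92  0.16  0.92  0.2 ]
```

Request:
servo_tool:
  series:
    - {"travel": [0.008, 0, -0.001], "angular": [0, 0, 0]}
    - {"travel": [0.015, 0, 0], "angular": [0, 0, 0]}
    - {"travel": [0.02, 0, 0], "angular": [0, 0, 0]}
    - {"travel": [0.02, 0, 0], "angular": [0, 0, 0]}
    - {"travel": [0.01, 0, 0], "angular": [0, 0, 0]}

```text
time: 5.45
position: [0.4939, -0.1555, 0.0224]
tool_rot: [-2.282, -2.157, -0.001]
ft_force: [-0.3, -0.3, -2.0]
grip_width: 0.267
```

Run:
```python
from h import *
snap('side','s1'); st()
```

```text
t 5.5 p [ 0.4941 -0.1545  0.0224] yaw 86.84 z [-4.0e-04  1.8e-03 -1.0e+00] F [ 0.11  2.41 -1.63] w 0.271 q [ 0.66  0.29 -0.46  1.98  0.16  0.91  0.07]
```

View pics/s1.png

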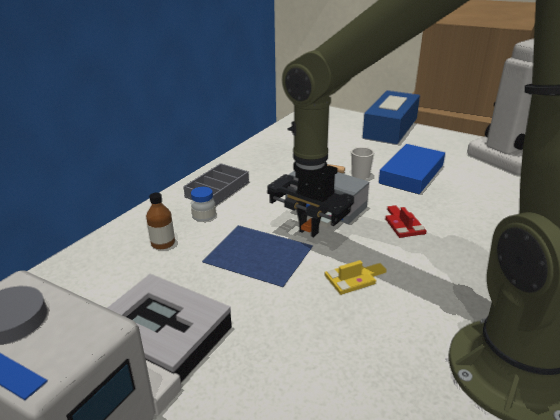

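Request:
servo_tool:
  series:
    - {"travel": [0.02, 0, -0.001], "angular": [0, 0, 0]}
    - {"travel": [0.02, 0, -0.002], "angular": [0, 0, 0]}
    - {"travel": [0.025, 0.006, -0.001], "angular": [0, 0, 0]}
    - {"travel": [0.03, 0.012, 0], "angular": [0, 0, 0]}
    - {"travel": [0.035, 0.015, 0], "angular": [0, 0, 0]}

```text
time: 6.0
position: [0.5346, -0.0319, 0.0265]
tool_rot: [2.289, 2.15, -0.002]
ft_force: [0.1, -0.9, -2.0]
grip_width: 0.269
```

Request:
servo_tool:
  series:
    - {"travel": [0.03, 0.012, 0], "angular": [0, 0, 0]}
    - {"travel": [0.02, 0.006, 0], "angular": [0, 0, 0]}
    - {"travel": [0.01, 0.002, 0], "angular": [0, 0, 0]}
    - {"travel": [0, 0, 0], "angular": [0, 0, 0]}

```text
time: 6.4
position: [0.5582, 0.0287, 0.0264]
tool_rot: [-2.284, -2.156, -0.0]
ft_force: [-0.4, 0.4, -1.9]
grip_width: 0.27
```

Run:
```python
from h import *
snap('side','s2'); snap('wrist','w7');st()
i=cv2.imread('pics/s2.png'); cv2.imwrite('pics/s2z.png',cv2.resize(i[150:310,180:380],None,fx=3.5,fy=3.5,interpolation=cv2.INTER_CUBIC))
```

```text
t 6.5 p [0.5577 0.0257 0.0262] yaw 86.5 z [-0.001  -0.0013 -1.    ] F [-0.67 -0.87 -1.7 ] w 0.271 q [ 0.37  0.38 -0.53  1.88  0.23  0.95 -0.34]
```

View pics/s2z.png

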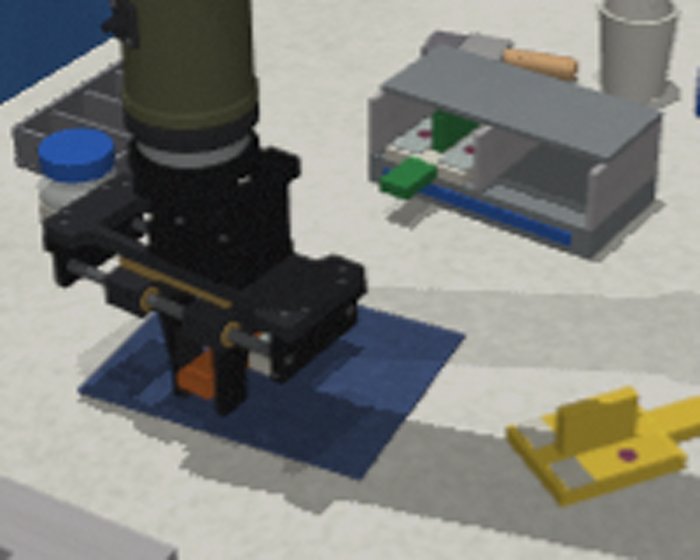

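View pics/w7.png

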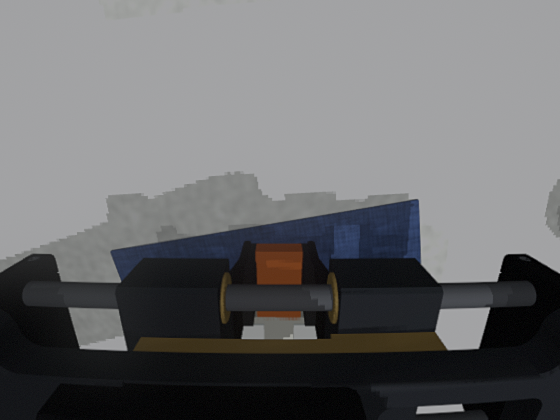

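The carrier is out and held level. Because I gripped high on the pads, the fingertips would reach the mat before the carrier does. I'll tilt it 8° so its rear edge rests on the mat first, then release it from there.

Request:
servo_tool:
  series:
    - {"travel": [0.001, 0, 0], "angular": [0, 0.05, 0]}
    - {"travel": [0, 0, 0], "angular": [0, 0.06, 0]}
    - {"travel": [0, 0, 0], "angular": [0, 0.035, 0]}
    - {"travel": [0, 0, 0.004], "angular": [0, 0, 0]}
    - {"travel": [0, 0, 0], "angular": [0, 0, 0]}

```text
time: 7.0
position: [0.5576, 0.0272, 0.0218]
tool_rot: [-2.214, -2.08, -0.158]
ft_force: [-0.6, 1.1, -0.7]
grip_width: 0.272
```

Run:
```python
from h import *
st()
```

```text
t 7.0 p [0.5576 0.0272 0.0218] yaw 86.41 z [ 0.0075  0.1429 -0.9897] F [-0.61  1.11 -0.67] w 0.272 q [ 0.49  0.39 -0.58  1.89  0.08  0.91 -0.16]
```

Request:
servo_tool:
  series:
    - {"travel": [0, 0, 0.002], "angular": [0, 0, 0]}
    - {"travel": [0, 0, 0.0015], "angular": [0, 0, 0]}
    - {"travel": [0, 0, 0.001], "angular": [0, 0, 0]}
    - {"travel": [0, 0, 0], "angular": [0, 0, 0]}

```text
time: 7.4
position: [0.5582, 0.0301, 0.018]
tool_rot: [-2.211, -2.084, -0.16]
ft_force: [0.8, -0.1, -1.6]
grip_width: 0.27
```

Run:
```python
from h import *
st(); snap('side','s3'); 
i=cv2.imread('pics/s3.png'); cv2.imwrite('pics/s3z.png',cv2.resize(i[190:310,180:340],None,fx=4.5,fy=4.5,interpolation=cv2.INTER_CUBIC))
```

```text
t 7.4 p [0.5582 0.0301 0.018 ] yaw 86.62 z [ 0.0082  0.1441 -0.9895] F [ 0.83 -0.06 -1.56] w 0.27 q [ 0.49  0.4  -0.57  1.89  0.09  0.9  -0.16]
```

View pics/s3z.png

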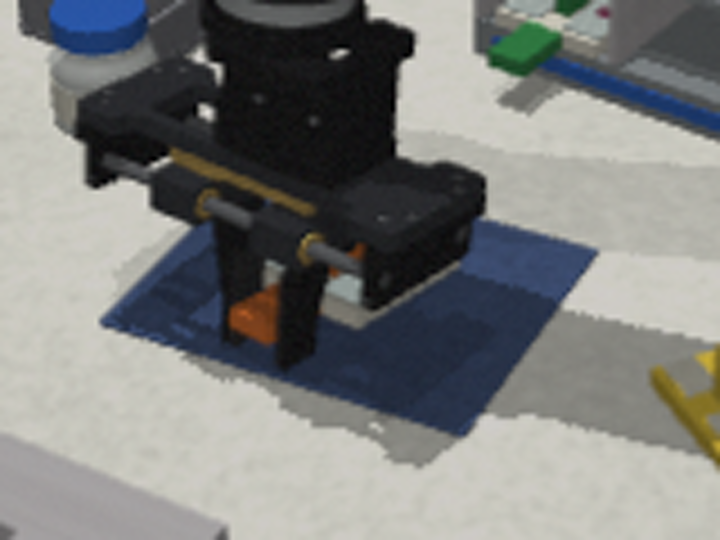

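Request:
servo_tool:
  series:
    - {"travel": [0, 0, 0.001], "angular": [0, 0.01, 0]}
    - {"travel": [0, 0, 0.0005], "angular": [0, 0, 0]}
    - {"travel": [0, 0, 0], "angular": [0, 0, 0]}

```text
time: 7.75
position: [0.5587, 0.0297, 0.0168]
tool_rot: [-2.207, -2.078, -0.172]
ft_force: [-0.2, 0.6, -0.2]
grip_width: 0.266
```

Request:
servo_tool:
  series:
    - {"travel": [0, 0, 0], "angular": [0, 0, 0]}
    - {"travel": [0, 0, 0], "angular": [0, 0, 0]}
    - {"travel": [0, 0, 0], "angular": [0, 0, 0]}
  squeeze: 3

```text
time: 8.05
position: [0.5585, 0.0297, 0.0167]
tool_rot: [-2.206, -2.078, -0.171]
ft_force: [-0.2, -0.3, -0.4]
grip_width: 0.277
```

Request:
servo_tool:
  series:
    - {"travel": [0, 0, 0], "angular": [0, 0, 0]}
    - {"travel": [0, 0, 0], "angular": [0, 0, 0]}
    - {"travel": [0, 0, 0], "angular": [0, 0, 0]}
  claw: 0.05

```text
time: 8.35
position: [0.5585, 0.0298, 0.0167]
tool_rot: [-2.206, -2.078, -0.171]
ft_force: [0.3, 0.1, 0.2]
grip_width: 0.464
```

Run:
```python
from h import *
st(); snap('side','s4'); 
i=cv2.imread('pics/s4.png'); cv2.imwrite('pics/s4z.png',cv2.resize(i[190:310,180:340],None,fx=4.5,fy=4.5,interpolation=cv2.INTER_CUBIC))
```

```text
t 8.35 p [0.5585 0.0298 0.0167] yaw 86.56 z [ 0.0093  0.154  -0.988 ] F [0.29 0.1  0.23] w 0.464 q [ 0.49  0.4  -0.58  1.89  0.08  0.89 -0.15]
```

View pics/s4z.png

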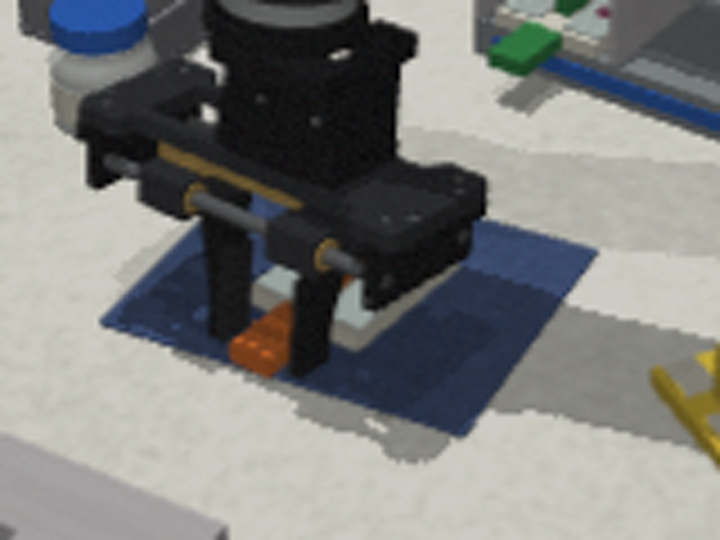

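Request:
servo_tool:
  series:
    - {"travel": [0.004, 0, -0.025], "angular": [0, 0, 0]}
    - {"travel": [0.007, 0, -0.045], "angular": [0, 0, 0]}
    - {"travel": [0.007, 0, -0.045], "angular": [0, 0, 0]}
    - {"travel": [-0.02, 0, -0.04], "angular": [0, -0.055, 0]}
    - {"travel": [-0.045, 0, -0.02], "angular": [0, -0.1, 0]}
  claw: 0.06
  squeeze: 30

```text
time: 8.9
position: [0.556, -0.0419, 0.1895]
tool_rot: [2.28, 2.152, 0.004]
ft_force: [0.9, 0.0, -0.3]
grip_width: 0.692
```

Request:
servo_tool:
  series:
    - {"travel": [-0.045, 0, 0], "angular": [0, 0, 0]}
    - {"travel": [-0.04, 0, 0], "angular": [0, 0, 0]}
    - {"travel": [-0.015, 0, 0], "angular": [0, 0, 0]}
    - {"travel": [0, 0, 0], "angular": [0, 0, 0]}

```text
time: 9.3
position: [0.5474, -0.1455, 0.1846]
tool_rot: [-2.293, -2.148, 0.001]
ft_force: [-0.4, -0.0, 0.2]
grip_width: 0.69
```

Run:
```python
from h import *
st(); snap('wrist','w8'); st(); snap('top','top1')
```

```text
t 9.3 p [ 0.5474 -0.1455  0.1846] yaw 86.26 z [-6.e-04 -5.e-04 -1.e+00] F [-0.36 -0.04  0.22] w 0.69 q [ 0.67  0.21 -0.51  1.71  0.11  1.25  0.06]
t 9.35 p [ 0.5479 -0.1426  0.1846] yaw 86.46 z [-3.e-04  1.e-03 -1.e+00] F [-0.3   0.8  -0.59] w 0.689 q [ 0.66  0.21 -0.51  1.71  0.11  1.25  0.06]
```

View pics/w8.png

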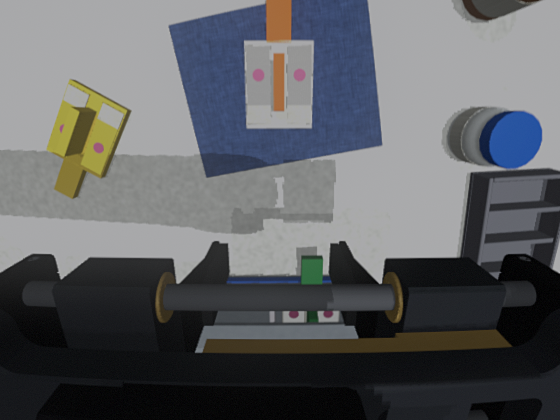

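View pics/top1.png

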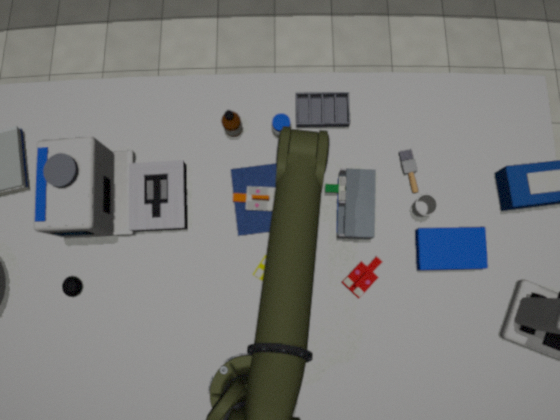

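The carrier lies flat on the mat: body corners about (244,41), (313,41), (313,128) and (247,129), with the rib at (279,83). I'll measure it now and confirm from a second view as I approach.

Request:
servo_tool:
  series:
    - {"travel": [0.015, 0.002, -0.01], "angular": [0, 0, 0]}
    - {"travel": [0.02, 0.002, -0.02], "angular": [0, 0, 0]}
    - {"travel": [0.01, 0, -0.01], "angular": [0, 0, 0]}
    - {"travel": [0, 0, 0], "angular": [0, 0, 0]}
    - {"travel": [0, 0, 0], "angular": [0, 0, 0]}

```text
time: 9.9
position: [0.5548, -0.0972, 0.2249]
tool_rot: [2.285, 2.155, -0.001]
ft_force: [0.7, -0.6, -0.5]
grip_width: 0.687
```

```bash
cat > carr.py <<'E'
from h import *
def box(im,roi,kind):
    h=cv2.cvtColor(im,cv2.COLOR_RGB2HSV)
    if kind=='rib': m=(h[...,0]>=5)&(h[...,0]<=18)&(h[...,1]>110)&(h[...,2]>50)
    else: m=~((h[...,0]>=100)&(h[...,0]<=128)&(h[...,1]>70))
    z=np.zeros(m.shape,bool); z[roi[1]:roi[3],roi[0]:roi[2]]=1; m=(m&z).astype(np.uint8)
    n,l,s,ce=cv2.connectedComponentsWithStats(m); i=1+np.argmax(s[1:,4])
    q=np.argwhere(l==i)[:,::-1].astype(np.float32); r=cv2.minAreaRect(q); return r,cv2.boxPoints(r),ce[i],s[i]
E
python3 - <<'E'
from carr import *
st(); snap('wrist','w9')
im,c=load('w8')
r,b,ce,s=box(im,(255,45,300,125),'rib'); print(r,s); print(onz(c,b,.043).round(4),onz(c,b,.043).mean(0))
P=onz(c,[(244.5,40.5),(313.5,40.5),(313,128.5),(247,129)],.013); print(P.round(4),P.mean(0))
E
```

```text
t 9.9 p [ 0.5548 -0.0972  0.2249] yaw 86.66 z [ 2.e-04 -9.e-04 -1.e+00] F [ 0.74 -0.64 -0.55] w 0.687 q [ 0.61  0.18 -0.55  1.67  0.1   1.32 -0.01]
((278.4999694824219, 82.0), (8.999998092651367, 55.99999237060547), 0.0) [274  54  10  57 569]
[[ 0.5484 -0.0604  0.043 ]
 [ 0.5517 -0.012   0.043 ]
 [ 0.5597 -0.0125  0.043 ]
 [ 0.5568 -0.061   0.043 ]] [ 0.55415424 -0.03646969  0.043     ]
[[ 0.5236  0.0077  0.013 ]
 [ 0.591   0.0034  0.013 ]
 [ 0.5874 -0.0811  0.013 ]
 [ 0.5184 -0.0772  0.013 ]] [ 0.55512472 -0.0368052   0.013     ]
```

View pics/w9.png

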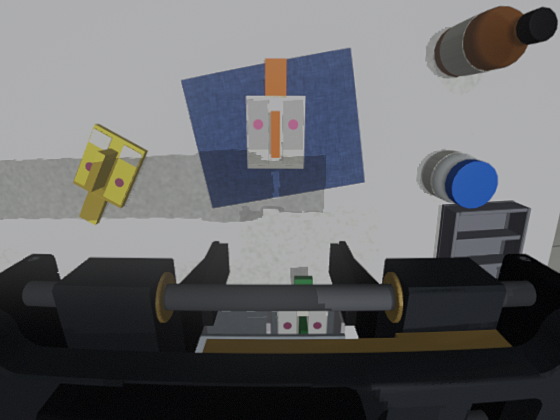

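Run:
```python
from carr import *
im,c=load('w9'); im8,c8=load('w8')
r,b,ce,s=box(im,(262,105,290,165),'rib'); print(r,s); P=onz(c,b,.043);print(P.round(4),P.mean(0))
P=onz(c,[(246.5,95.5),(305.5,96.5),(303.5,168.5),(247.5,168)],.013); print(P.round(4),P.mean(0))
r8,b8,ce8,_=box(im8,(255,45,300,125),'rib')
print('rib tri',tri(c8,[ce8],c,[ce]), 'body tri',tri(c8,[(244.5,40.5),(313.5,40.5),(313,128.5),(247,129)],c,[(246.5,95.5),(305.5,96.5),(303.5,168.5),(247.5,168)]).round(4))
for f,cc,u in(('w8',im8,(235,0,325,140)),('w9',im,(236,50,316,180))):
    i=cc[u[1]:u[3],u[0]:u[2],::-1]; cv2.imwrite(f'pics/{f}z.png',cv2.resize(i,None,fx=4,fy=4,interpolation=cv2.INTER_NEAREST))
```

```text
((275.0, 134.0), (46.0, 8.0), 90.0) [271 111   9  47 419]
[[ 0.5514 -0.0124  0.043 ]
 [ 0.5599 -0.0129  0.043 ]
 [ 0.5571 -0.0618  0.043 ]
 [ 0.5483 -0.0613  0.043 ]] [ 0.55418255 -0.037094    0.043     ]
[[ 0.5238  0.0067  0.013 ]
 [ 0.5912  0.0017  0.013 ]
 [ 0.5859 -0.0816  0.013 ]
 [ 0.5178 -0.077   0.013 ]] [ 0.5546918  -0.03752107  0.013     ]
rib tri [[ 5.54222931e-01 -3.63857257e-02  4.70304817e-02  1.02308997e-04]] body tri [[ 5.243e-01  6.400e-03  1.920e-02  2.000e-04]
 [ 5.901e-01  1.300e-03  2.270e-02  5.000e-04]
 [ 5.861e-01 -8.070e-02  1.890e-02  1.300e-03]
 [ 5.180e-01 -7.720e-02  1.170e-02  6.000e-04]]
```

View pics/w9z.png

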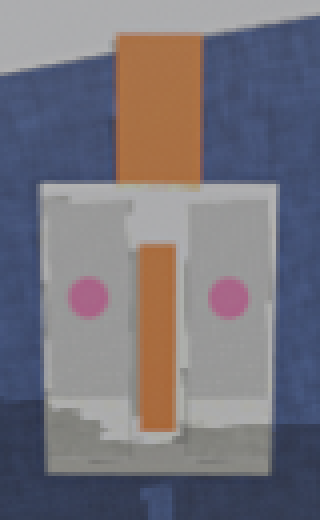

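The carrier centre comes out at (0.5545, -0.037) with outward yaw about 86°, and two views agree on the rib top at about 0.045. Moving over the rib.

Request:
servo_tool:
  series:
    - {"travel": [0.02, -0.001, 0.02], "angular": [0, 0, 0]}
    - {"travel": [0.025, -0.002, 0.04], "angular": [0, 0, 0]}
    - {"travel": [0.015, -0.001, 0.04], "angular": [0, 0, 0]}
    - {"travel": [0, 0, 0.025], "angular": [0, 0, 0]}
    - {"travel": [0, 0, 0], "angular": [0, 0, 0]}
  claw: 0.05

```text
time: 10.45
position: [0.5504, -0.0382, 0.0951]
tool_rot: [-2.282, -2.149, 0.01]
ft_force: [-0.6, 0.1, 0.6]
grip_width: 0.575
```

Run:
```python
from h import *
st(); snap('wrist','w10');st()
```

```text
t 10.45 p [ 0.5504 -0.0382  0.0951] yaw 86.56 z [-9.4e-03  9.0e-04 -1.0e+00] F [-0.62  0.08  0.61] w 0.575 q [ 0.52  0.28 -0.57  1.83  0.17  1.08 -0.17]
t 10.5 p [ 0.5524 -0.0386  0.0977] yaw 86.5 z [-5.e-03  4.e-04 -1.e+00] F [ 0.35 -0.78  1.08] w 0.573 q [ 0.52  0.28 -0.57  1.83  0.17  1.08 -0.17]
```

View pics/w10.png

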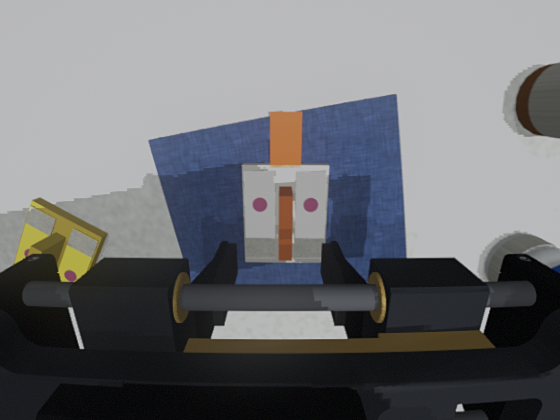

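Request:
servo_tool:
  series:
    - {"travel": [0.001, 0.001, 0.025], "angular": [0, 0, 0]}
    - {"travel": [0, 0, 0.022], "angular": [0, 0, 0]}
    - {"travel": [0, 0, 0.012], "angular": [0, 0, 0]}
    - {"travel": [0, 0, 0.004], "angular": [0, 0, 0]}
    - {"travel": [0, 0, 0], "angular": [0, 0, 0]}

```text
time: 11.0
position: [0.5559, -0.0374, 0.0375]
tool_rot: [2.288, 2.152, 0.0]
ft_force: [-0.9, 0.1, -0.7]
grip_width: 0.575
```

Run:
```python
from h import *
st(); snap('wrist','w11');st()
```

```text
t 11.0 p [ 0.5559 -0.0374  0.0375] yaw 86.51 z [ 6.e-04 -2.e-04 -1.e+00] F [-0.93  0.13 -0.7 ] w 0.575 q [ 0.5   0.36 -0.55  1.87  0.23  0.97 -0.22]
t 11.05 p [ 0.5563 -0.0372  0.0379] yaw 86.53 z [ 1.6e-03 -4.0e-04 -1.0e+00] F [ 0.53  0.43 -0.44] w 0.575 q [ 0.5   0.36 -0.55  1.87  0.23  0.97 -0.22]
```

View pics/w11.png

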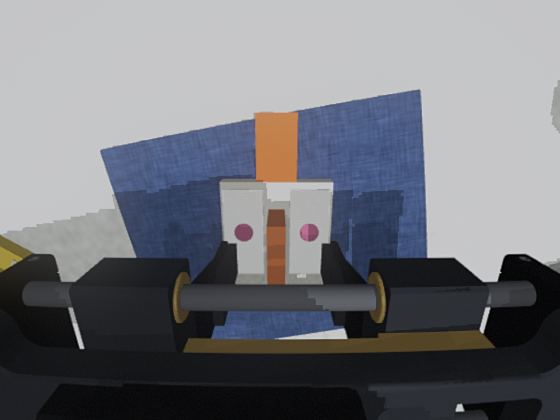

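Request:
servo_tool:
  series:
    - {"travel": [0, -0.0015, 0.003], "angular": [0, 0, 0]}
    - {"travel": [0, 0, 0.004], "angular": [0, 0, 0]}
    - {"travel": [0, 0, 0], "angular": [0, 0, 0]}

```text
time: 11.35
position: [0.5537, -0.0368, 0.0297]
tool_rot: [-2.287, -2.154, 0.001]
ft_force: [-0.4, 0.6, -0.2]
grip_width: 0.574
```

Request:
servo_tool:
  series:
    - {"travel": [0, 0, 0], "angular": [0, 0, 0]}
    - {"travel": [0, 0, 0], "angular": [0, 0, 0]}
    - {"travel": [0, 0, 0], "angular": [0, 0, 0]}
    - {"travel": [0, 0, 0], "angular": [0, 0, 0]}
    - {"travel": [0, 0, 0], "angular": [0, 0, 0]}
  claw: 0.0
  squeeze: 30

```text
time: 11.85
position: [0.554, -0.0368, 0.0299]
tool_rot: [2.287, 2.154, 0.0]
ft_force: [-1.0, -0.5, -0.0]
grip_width: 0.205
```

Request:
servo_tool:
  series:
    - {"travel": [0, 0, 0], "angular": [0, 0, 0]}
    - {"travel": [0, 0, 0], "angular": [0, 0, 0]}

```text
time: 12.05
position: [0.554, -0.0368, 0.0299]
tool_rot: [2.287, 2.154, 0.0]
ft_force: [-0.2, -0.1, -0.3]
grip_width: 0.113
```

Run:
```python
from h import *
st()
_,c=load('top0')
```

```text
t 12.05 p [ 0.554  -0.0368  0.0299] yaw 86.56 z [ 1.e-04 -1.e-04 -1.e+00] F [-0.24 -0.05 -0.26] w 0.113 q [ 0.49  0.37 -0.55  1.88  0.23  0.95 -0.22]
```

The rib is gripped (opening 9.8 mm). Lifting and moving to where the wrist camera sees the nest past the carrier.

Request:
servo_tool:
  series:
    - {"travel": [0, 0, -0.01], "angular": [0, 0, 0]}
    - {"travel": [0, 0, -0.03], "angular": [0, 0, 0]}
    - {"travel": [0, 0, -0.045], "angular": [0, 0, 0]}
    - {"travel": [0.01, 0, -0.045], "angular": [0, 0, 0]}
    - {"travel": [0.03, 0.005, -0.04], "angular": [0, 0, 0]}

```text
time: 12.55
position: [0.561, -0.0006, 0.2022]
tool_rot: [2.292, 2.146, -0.002]
ft_force: [1.4, -1.0, -2.1]
grip_width: 0.114
```

Request:
servo_tool:
  series:
    - {"travel": [0.035, 0.005, -0.03], "angular": [0, 0, 0]}
    - {"travel": [0.035, 0.008, -0.015], "angular": [0, 0, 0]}
    - {"travel": [0.025, 0.005, 0], "angular": [0, 0, 0]}
    - {"travel": [0.01, 0.003, 0], "angular": [0, 0, 0]}
    - {"travel": [0, 0, 0], "angular": [0, 0, 0]}

```text
time: 13.05
position: [0.588, 0.1076, 0.2443]
tool_rot: [-2.283, -2.157, 0.001]
ft_force: [-0.8, -0.4, -2.1]
grip_width: 0.111
```

Request:
servo_tool:
  series:
    - {"travel": [0, 0, 0], "angular": [0, 0, 0]}

```text
time: 13.15
position: [0.5881, 0.1043, 0.2439]
tool_rot: [-2.289, -2.152, 0.004]
ft_force: [-0.0, -0.6, -1.4]
grip_width: 0.114
```

Run:
```python
from h import *
st(); snap('wrist','w12');st()
```

```text
t 13.15 p [0.5881 0.1043 0.2439] yaw 86.48 z [-0.0018 -0.0016 -1.    ] F [-0.03 -0.63 -1.37] w 0.114 q [ 0.34  0.27 -0.67  1.55  0.17  1.38 -0.41]
t 13.2 p [0.5882 0.1038 0.2439] yaw 86.42 z [-0.0017 -0.0017 -1.    ] F [-0.02 -0.37 -1.07] w 0.117 q [ 0.34  0.27 -0.67  1.55  0.17  1.38 -0.41]
```

View pics/w12.png

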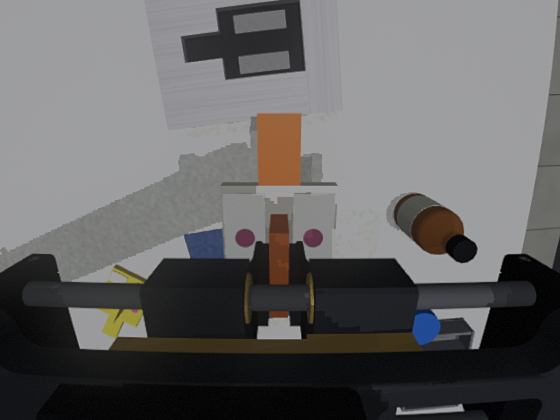

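The whole T recess is visible: slot tip at about (183,38), body corners at about (216,8), (300,0), (305,72) and (226,80).

```bash
cat > nest.py <<'E'
from h import *
def nestmask(im,roi):
    z=np.zeros(im.shape[:2],np.uint8); z[roi[1]:roi[3],roi[0]:roi[2]]=1
    return z
def poly(im,roi,thr=95):
    g=cv2.cvtColor(im,cv2.COLOR_RGB2GRAY); g=cv2.GaussianBlur(g,(3,3),0)
    s=8; x0,y0,x1,y1=roi; G=cv2.resize(g[y0:y1,x0:x1],None,fx=s,fy=s,interpolation=cv2.INTER_CUBIC)
    m=(G<thr).astype(np.uint8); cs,_=cv2.findContours(m,cv2.RETR_EXTERNAL,cv2.CHAIN_APPROX_NONE)
    k=max(cs,key=cv2.contourArea); p=cv2.approxPolyDP(k,2.2*s,True).reshape(-1,2)
    return (p+.5)/s-.5+[x0,y0], (k.reshape(-1,2)+.5)/s-.5+[x0,y0]
MODEL=np.array([[-83.2,-13.2],[-83.2,13.2],[-43.2,13.2],[-43.2,35.2],[43.2,35.2],[43.2,-35.2],[-43.2,-35.2],[-43.2,-13.2]])/1e3
def fit(P,model=MODEL):
    # P: Nx2 matched to model
    a=P-P.mean(0); b=model-model.mean(0); th=np.arctan2((b[:,0]*a[:,1]-b[:,1]*a[:,0]).sum(),(b*a).sum())
    Rm=np.array([[np.cos(th),-np.sin(th)],[np.sin(th),np.cos(th)]]); t=P.mean(0)-Rm@model.mean(0)
    return t,th,P-(model@Rm.T+t)
E
python3 - <<'E'
from nest import *
im,c=load('w12'); print(im[20,190],im[60,200],im[40,210],im[20,225])
p,k=poly(im,(170,0,325,95)); print(p.round(1).tolist())
v=im[0:95,170:325,::-1]; cv2.imwrite('pics/w12z.png',cv2.resize(v,None,fx=5,fy=5,interpolation=cv2.INTER_NEAREST))
E
```

```text
[146 145 151] [63 63 66] [44 43 46] [44 43 47]
[[299.1, -0.4], [274.4, -0.4], [216.2, 8.1], [217.4, 30.9], [181.2, 36.4], [185.2, 61.3], [220.9, 57.7], [226.1, 78.9], [304.1, 70.1]]
```

View pics/w12z.png

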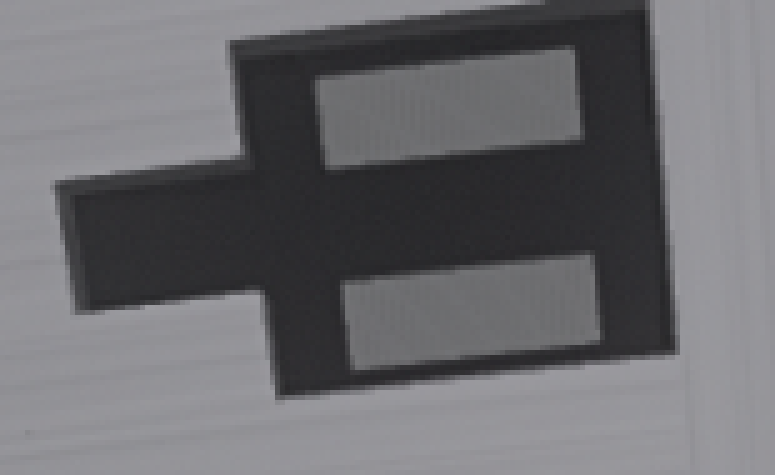

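Run:
```python
from nest import *
im,c=load('w12')
uv=np.array([(56,182),(77,313),(264,290),(279,397),(677,353),(231,41),(245,158)])/5-.5+[170,0]
mod=MODEL[[1,0,7,6,5,3,2]]
for z in(.046,.052,.058):
    P=onz(c,uv,z)[:,:2]; t,th,r=fit(P,mod); print(z,t.round(4),np.degrees(th).round(2),(r*1e3).round(1).tolist(), 'scale',np.sqrt(((P-P.mean(0))**2).sum()/((mod-mod.mean(0))**2).sum()).round(4))
```

```text
0.046 [0.5783 0.2632] 2.42 [[-0.8, 0.1], [-0.8, 0.0], [0.2, -0.1], [0.3, -0.1], [0.7, -0.2], [0.3, 0.5], [-0.0, -0.2]] scale 1.0104
0.052 [0.5792 0.262 ] 2.42 [[-0.1, -0.2], [-0.1, 0.2], [0.2, -0.0], [0.3, 0.5], [-0.8, 0.3], [0.4, -0.2], [0.0, -0.5]] scale 0.9931
0.058 [0.5802 0.2608] 2.42 [[0.7, -0.5], [0.6, 0.4], [0.2, 0.1], [0.3, 1.0], [-2.3, 0.7], [0.4, -0.9], [0.1, -0.8]] scale 0.9757
```

Request:
servo_tool:
  series:
    - {"travel": [0, 0, 0], "angular": [0, 0, -0.06]}
    - {"travel": [0, 0, 0], "angular": [0, 0, -0.13]}
    - {"travel": [0, 0, 0], "angular": [0, 0, -0.145]}
    - {"travel": [0, 0, 0], "angular": [0, 0, -0.145]}
    - {"travel": [0, 0, 0], "angular": [0, 0, -0.145]}

```text
time: 13.7
position: [0.5884, 0.1037, 0.2442]
tool_rot: [-1.51, -2.755, 0.003]
ft_force: [0.8, -0.2, -2.1]
grip_width: 0.109
```

Request:
servo_tool:
  series:
    - {"travel": [0, 0, 0], "angular": [0, 0, -0.145]}
    - {"travel": [0, 0, 0], "angular": [0, 0, -0.145]}
    - {"travel": [0, 0, 0], "angular": [0, 0, -0.145]}
    - {"travel": [0, 0, 0], "angular": [0, 0, -0.145]}
    - {"travel": [0, 0, 0], "angular": [0, 0, -0.145]}

```text
time: 14.2
position: [0.5884, 0.1037, 0.2442]
tool_rot: [-0.435, -3.111, 0.003]
ft_force: [-0.1, 0.0, -0.7]
grip_width: 0.115
```

Request:
servo_tool:
  series:
    - {"travel": [0, 0, 0], "angular": [0, 0, -0.145]}
    - {"travel": [0, 0, 0], "angular": [0, 0, -0.12]}
    - {"travel": [0, 0, 0], "angular": [0, 0, -0.06]}
    - {"travel": [0, 0, 0], "angular": [0, 0, 0]}
    - {"travel": [0, 0, 0], "angular": [0, 0, 0]}

```text
time: 14.7
position: [0.5885, 0.1046, 0.2444]
tool_rot: [0.064, -3.14, 0.001]
ft_force: [0.0, -0.3, -1.1]
grip_width: 0.117
```

Run:
```python
from h import *
st(); snap('wrist','w13');st()
```

```text
t 14.7 p [0.5885 0.1046 0.2444] yaw -177.68 z [-6.e-04 -9.e-04 -1.e+00] F [ 0.02 -0.32 -1.09] w 0.117 q [ 0.52  0.33 -0.92  1.55  0.26  1.4   1.2 ]
t 14.75 p [0.5885 0.105  0.2445] yaw -177.64 z [-4.e-04 -8.e-04 -1.e+00] F [-0.67 -0.45 -0.53] w 0.114 q [ 0.52  0.33 -0.92  1.55  0.26  1.4   1.2 ]
```

View pics/w13.png

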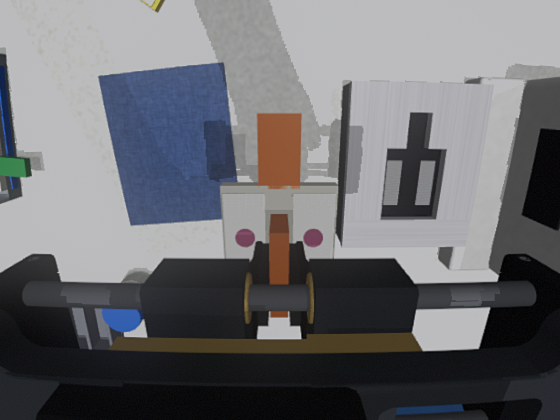

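The T recess is fully visible at the right (slot tip 417,113; body 384–443 × 149–219), parallel to the held carrier. I'll measure both from here.

Run:
```python
from nest import *
im,c=load('w13')
for f,r in(('w13a',(370,100,460,230)),('w13b',(210,100,350,270))):
    v=im[r[1]:r[3],r[0]:r[2],::-1]; cv2.imwrite(f'pics/{f}.png',cv2.resize(v,None,fx=5 if f=='w13a' else 4,fy=5 if f=='w13a' else 4,interpolation=cv2.INTER_NEAREST)[:640])
p,k=poly(im,(370,100,460,230)); print(p.round(1).tolist())
```

```text
[[430.7, 113.2], [410.6, 112.8], [406.2, 147.8], [387.3, 149.2], [387.1, 160.2], [400.4, 160.1], [396.8, 203.4], [382.3, 204.2], [381.4, 217.9], [435.1, 217.4], [445.3, 150.1], [427.6, 147.6]]
```

View pics/w13a.png

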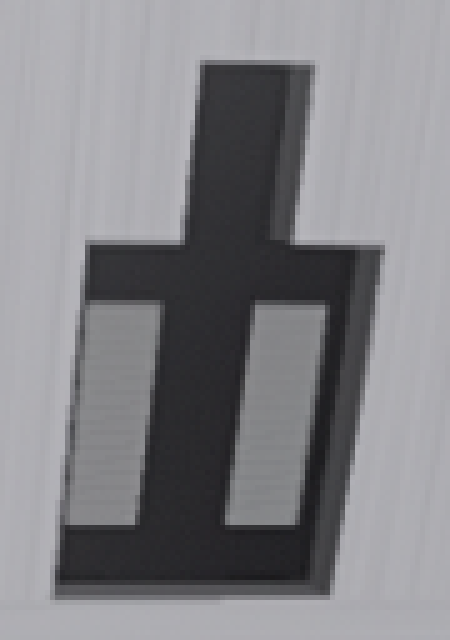

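View pics/w13b.png

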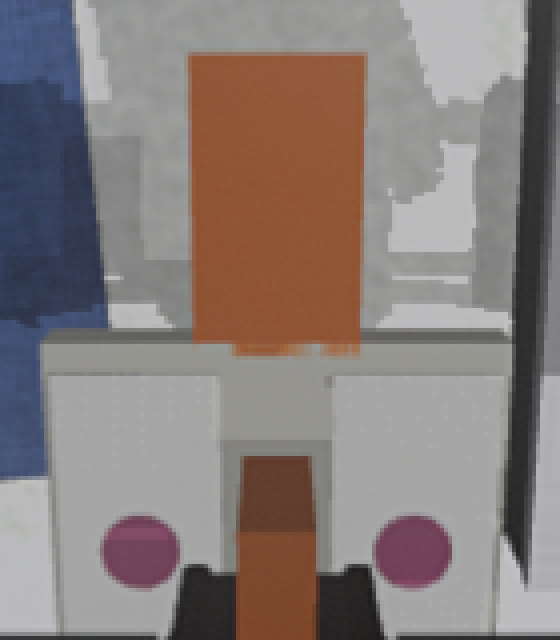

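Run:
```python
from nest import *
im,c=load('w13'); _,c12=load('w12')
uv=np.array([(202,62),(315,64),(293,243),(384,246),(330,597),(53,597),(87,242),(183,243)])/5-.5+[370,100]
for z in(.046,.052,.058):
    P=onz(c,uv,z)[:,:2]; t,th,r=fit(P); print(z,t.round(4),np.degrees(th).round(2),(r*1e3).round(1).tolist(),'sc',np.sqrt(((P-P.mean(0))**2).sum()/((MODEL-MODEL.mean(0))**2).sum()).round(4))
uv12=np.array([(56,182),(77,313),(264,290),(279,397),(677,353),(231,41),(245,158)])/5-.5+[170,0]
T=tri(c12,uv12,c,uv[[1,0,7,6,5,3,2]]); print('rim tri z',T.round(4).tolist())
s=ctrl.get_state(); p=s['position']; M=R.from_rotvec(s['tool_rot']).as_matrix(); print(p)
uc=np.array([(189,54),(367,54),(361,343),(193,343),(41,343),(512,344)])/4-.5+[210,100]
for zt in(.013,.0169,.021):
    Q=onz(c,uc,p[2]-zt); q=(Q-p)@M; print(zt,(q*1e3).round(1)[:,:2].tolist())
```

```text
0.046 [0.5795 0.265 ] 2.41 [[-0.7, -0.0], [-0.8, -0.0], [-0.4, 0.1], [0.0, 0.4], [1.1, 0.4], [0.9, -0.3], [-0.0, -0.7], [-0.1, 0.1]] sc 1.0128
0.052 [0.5788 0.2622] 2.41 [[0.2, 0.2], [0.1, -0.2], [-0.1, -0.1], [0.3, -0.2], [-0.2, -0.2], [-0.4, 0.3], [0.1, -0.1], [0.1, 0.3]] sc 0.9954
0.058 [0.5781 0.2594] 2.41 [[1.0, 0.5], [1.0, -0.4], [0.1, -0.3], [0.5, -0.8], [-1.5, -0.9], [-1.8, 0.9], [0.3, 0.6], [0.3, 0.6]] sc 0.9781
rim tri z [[0.4953, 0.2716, 0.0517, 0.0003], [0.4965, 0.2456, 0.0519, 0.0003], [0.5366, 0.2473, 0.0518, 0.0008], [0.5375, 0.2258, 0.05, 0.0002], [0.623, 0.229, 0.0521, 0.0003], [0.5346, 0.2957, 0.051, 0.0005], [0.5352, 0.2732, 0.0517, 0.0008]]
[0.58847617 0.10504142 0.24445374]
0.013 [[82.9, -12.8], [82.9, 10.6], [43.9, 10.5], [43.9, -13.0], [44.0, -34.4], [43.8, 31.8]]
0.0169 [[82.9, -13.1], [82.9, 10.9], [43.0, 10.8], [43.0, -13.3], [43.1, -35.2], [42.9, 32.6]]
0.021 [[82.9, -13.4], [82.9, 11.2], [42.1, 11.1], [42.1, -13.6], [42.1, -36.0], [42.0, 33.4]]
```

Nest: (0.579, 0.262), rim at 0.0517, yaw 2.4°, and the two views agree within 0.5 mm. The carrier sits at +1.0/−1.2 mm in the tool frame. Moving over the nest, staying high.

Request:
servo_tool:
  series:
    - {"travel": [0, 0.02, 0], "angular": [0, 0, 0]}
    - {"travel": [0, 0.04, 0], "angular": [0, 0, 0]}
    - {"travel": [0.001, 0.045, 0], "angular": [0, 0, 0]}
    - {"travel": [0.001, 0.035, 0], "angular": [0, 0, 0]}
    - {"travel": [0, 0.018, 0.01], "angular": [0, 0, 0]}

```text
time: 15.25
position: [0.5785, 0.2688, 0.2361]
tool_rot: [-0.075, 3.139, 0.005]
ft_force: [0.1, 0.4, -1.3]
grip_width: 0.111
```

Request:
servo_tool:
  series:
    - {"travel": [0, 0, 0.03], "angular": [0, 0, 0]}
    - {"travel": [0, 0, 0.04], "angular": [0, 0, 0]}
    - {"travel": [0, 0, 0.04], "angular": [0, 0, 0]}
    - {"travel": [0, 0, 0.02], "angular": [0, 0, 0]}
    - {"travel": [0, 0, 0], "angular": [0, 0, 0]}

```text
time: 15.75
position: [0.5775, 0.262, 0.1008]
tool_rot: [0.067, -3.134, 0.005]
ft_force: [0.1, -0.7, -1.9]
grip_width: 0.117
```

Request:
servo_tool:
  series:
    - {"travel": [0, 0, 0], "angular": [0, 0, 0]}
    - {"travel": [0, 0, 0], "angular": [0, 0, 0]}

```text
time: 15.95
position: [0.5807, 0.2647, 0.1067]
tool_rot: [-0.068, 3.138, 0.002]
ft_force: [0.3, 0.7, -1.3]
grip_width: 0.117
```

Run:
```python
from h import *
st(); im,c=snap('wrist','w14');st(); snap('side','s5')
v=im[90:290,190:380,::-1]; cv2.imwrite('pics/w14z.png',cv2.resize(v,None,fx=3,fy=3,interpolation=cv2.INTER_NEAREST)[:600])
```

```text
t 15.95 p [0.5807 0.2647 0.1067] yaw -177.5 z [ 0.0029  0.0012 -1.    ] F [ 0.35  0.66 -1.32] w 0.117 q [ 0.2   0.53 -0.88  1.61  0.43  1.2   0.84]
t 16.0 p [0.5807 0.2647 0.1068] yaw -177.49 z [ 0.0031  0.0012 -1.    ] F [ 0.53 -0.07 -1.25] w 0.112 q [ 0.2   0.53 -0.88  1.61  0.43  1.2   0.84]
```

View pics/w14z.png

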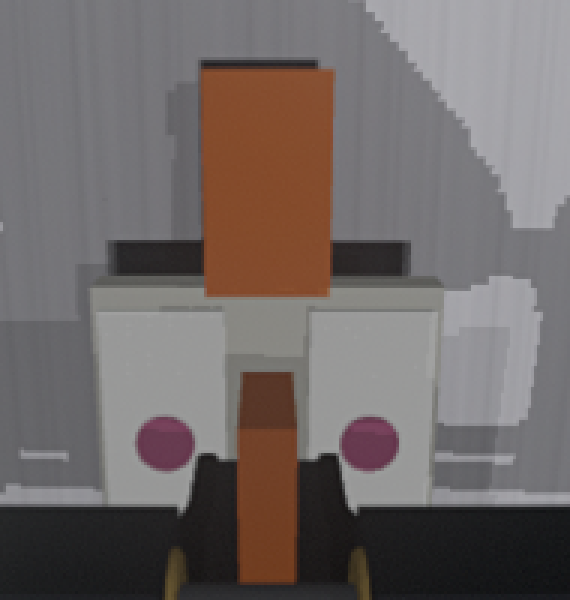

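View pics/s5.png

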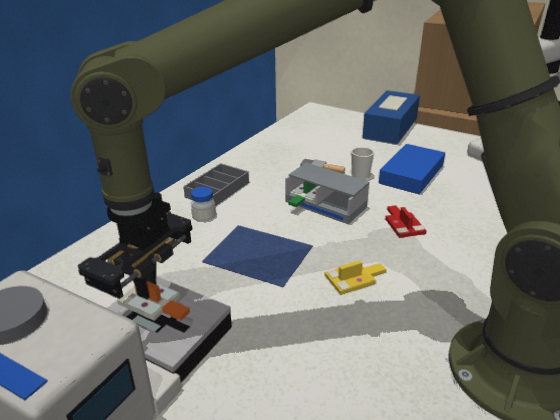

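The slot end shows at y≈60, x 201–318 in the crop, and the recess shoulders at x 110–409. I can measure the carrier-to-nest offset within this one image.

```bash
cat > rel.py <<'E'
from nest import *
def rel(c,p,M,un,ic,uc,jc,zr=.0517,zt=.0169):
    """nest pts un (MODEL idx ic) and carrier pts uc (carrier idx jc); result in tool frame, mm"""
    N=((np.c_[onz(c,un,zr)]-p)@M)[:,:2]; C=((onz(c,uc,p[2]-zt)-p)@M)[:,:2]
    flip=lambda m: m*[-1,1]   # carrier x = -tool x ; carrier y=+tool y ? (z down) 
    CM=np.array([[-82,-12],[-82,12],[-42,12],[-42,34],[42,34],[42,-34],[-42,-34],[-42,-12]])/1e3
    tn,an,rn=fit(N,flip(MODEL)[ic]); tc,ac,rc=fit(C,flip(CM)[jc])
    print('nest',(tn*1e3).round(2),'deg',np.degrees(an).round(2),(rn*1e3).round(1).tolist()); print('carr',(tc*1e3).round(2),np.degrees(ac).round(2),(rc*1e3).round(1).tolist())
    print('move tool xy mm',((tn-tc)*1e3).round(2),'turn tool z rad',round(an-ac,4))
E
python3 - <<'E'
from rel import *
im,c=load('w14'); s,M=st(); p=s['position']
un=np.array([(201,60),(318,60),(110,241),(409,241)])/3-.5+[190,90]
uc=np.array([(200,70),(335,69),(331,297),(205,297)])/3-.5+[190,90]
rel(c,p,M,un,[0,1,6,3],uc,[0,1,2,7])
E
```

```text
t 16.05 p [0.5806 0.2646 0.1066] yaw -177.49 z [ 2.9e-03  9.0e-04 -1.0e+00] F [ 0.73  0.   -1.31] w 0.111 q [ 0.2   0.53 -0.88  1.61  0.43  1.2   0.84]
nest [ 1.92 -2.62] deg 0.04 [[0.1, 0.4], [0.1, -0.3], [-0.1, 0.5], [-0.0, -0.6]]
carr [-0.03 -0.54] -0.17 [[0.9, -0.1], [1.1, 0.1], [-1.0, 0.1], [-1.0, -0.1]]
move tool xy mm [ 1.95 -2.07] turn tool z rad 0.0037
```

Request:
servo_tool:
  series:
    - {"travel": [0.0009, -0.0018, 0.006], "angular": [0, 0, 0.002]}
    - {"travel": [0, 0, 0.008], "angular": [0, 0, 0]}
    - {"travel": [0, 0, 0.006], "angular": [0, 0, 0]}
    - {"travel": [0, 0, 0], "angular": [0, 0, 0]}
    - {"travel": [0, 0, 0], "angular": [0, 0, 0]}

```text
time: 16.55
position: [0.5785, 0.2622, 0.0842]
tool_rot: [0.066, -3.14, 0.0]
ft_force: [-0.3, 1.1, -1.4]
grip_width: 0.114
```

Request:
servo_tool:
  series:
    - {"travel": [0, 0, 0], "angular": [0, 0, 0]}
    - {"travel": [0, 0, 0], "angular": [0, 0, 0]}
    - {"travel": [0, 0, 0], "angular": [0, 0, 0]}
    - {"travel": [0, 0, 0], "angular": [0, 0, 0]}
    - {"travel": [0, 0, 0], "angular": [0, 0, 0]}

```text
time: 17.05
position: [0.5788, 0.2622, 0.0848]
tool_rot: [-0.066, 3.141, -0.0]
ft_force: [-0.7, -0.5, -2.4]
grip_width: 0.115
```

Run:
```python
from h import *
st(); im,c=snap('wrist','w15');st(); snap('side','s6')
v=im[95:245,200:360,::-1]; cv2.imwrite('pics/w15z.png',cv2.resize(v,None,fx=4,fy=4,interpolation=cv2.INTER_NEAREST)[:600])
```

```text
t 17.05 p [0.5788 0.2622 0.0848] yaw -177.58 z [ 2.e-04 -1.e-04 -1.e+00] F [-0.66 -0.53 -2.43] w 0.115 q [ 0.19  0.55 -0.87  1.63  0.45  1.17  0.83]
t 17.1 p [0.5788 0.2622 0.0847] yaw -177.58 z [ 1.e-04 -1.e-04 -1.e+00] F [ 0.31  0.67 -1.78] w 0.107 q [ 0.19  0.55 -0.87  1.63  0.45  1.17  0.83]
```

View pics/w15z.png

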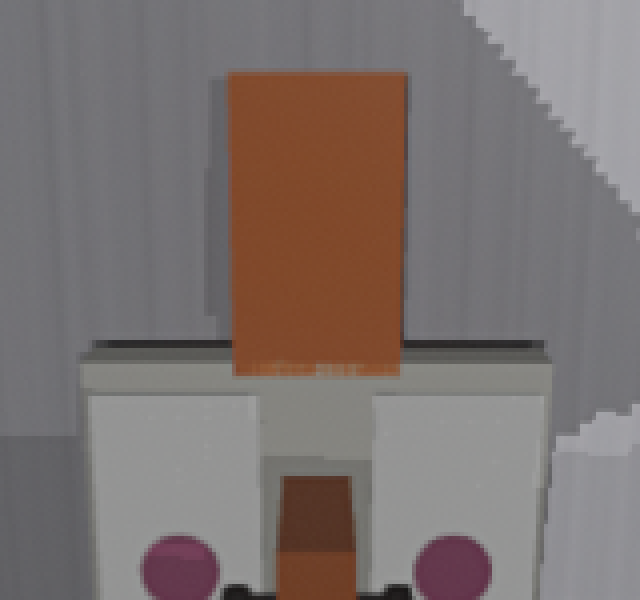

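Run:
```python
from rel import *
im,c=load('w15'); s,M=st(); p=s['position']
print('cam in tool',((-cv2.Rodrigues(np.array(c['rvec']))[0].T@np.array(c['tvec']).ravel()-p)@M*1e3).round(1))
f=lambda a: np.array(a)/4-.5+[200,95]
un=f([(93,340),(546,340)]); uc=f([(229,71),(407,71),(81,362),(551,362)])
N=(onz(c,un,.0517)-p)@M*1e3; C=(onz(c,uc,p[2]-.0169)-p)@M*1e3
print(N.round(2)[:,:2].tolist(),'mid',N.mean(0)[:2]); print(C.round(2)[:,:2].tolist(),'tongue y',C[:2,1].mean(),'body y',C[2:,1].mean(), 'dx shoulder', N[:,0].mean()-C[2:,0].mean(),'tip->shoulder(should be 40 -1.2.. )',C[:2,0].mean()-N[:,0].mean())
print('right slot edge at mid tongue', ((onz(c,f([(406,200),(404,300)]),.0517)-p)@M*1e3).round(2).tolist())
```

```text
t 17.15 p [0.5787 0.2622 0.0847] yaw -177.58 z [ 1.e-04 -1.e-04 -1.e+00] F [-0.36 -0.28 -1.93] w 0.112 q [ 0.19  0.55 -0.87  1.63  0.45  1.17  0.83]
cam in tool [  82.2   -0.9 -151.7]
[[42.9, -35.99], [42.95, 35.07]] mid [42.92471707 -0.45734809]
[[83.25, -12.73], [83.27, 11.23], [43.1, -34.84], [43.14, 32.83]] tongue y -0.7492385893386864 body y -1.001489986170725 dx shoulder -0.199267070561298 tip->shoulder(should be 40 -1.2.. ) 40.33642295665299
right slot edge at mid tongue [[64.54, 12.62, 33.02], [49.22, 12.64, 33.02]]
```

Request:
servo_tool:
  series:
    - {"travel": [-0.0012, 0.0006, 0.001], "angular": [0, 0, 0]}
    - {"travel": [0, 0, 0.0015], "angular": [0, 0, 0]}
    - {"travel": [0, 0, 0.001], "angular": [0, 0, 0]}
    - {"travel": [0, 0, 0], "angular": [0, 0, 0]}
    - {"travel": [0, 0, 0], "angular": [0, 0, 0]}

```text
time: 17.65
position: [0.5799, 0.2628, 0.0811]
tool_rot: [0.066, -3.141, 0.0]
ft_force: [-0.7, 0.5, -2.0]
grip_width: 0.108
```

Request:
servo_tool:
  series:
    - {"travel": [0, 0, 0], "angular": [0, 0, 0]}
    - {"travel": [0, 0, 0], "angular": [0, 0, 0]}
    - {"travel": [0, 0, 0], "angular": [0, 0, 0]}
    - {"travel": [0, 0, 0], "angular": [0, 0, 0]}
    - {"travel": [0, 0, 0], "angular": [0, 0, 0]}

```text
time: 18.15
position: [0.5799, 0.2628, 0.0812]
tool_rot: [0.066, -3.141, 0.0]
ft_force: [0.0, -0.4, -1.5]
grip_width: 0.115
```

Run:
```python
from h import *
st(); im,c=snap('wrist','w16');st(); snap('side','s7')
v=im[95:245,200:360,::-1]; cv2.imwrite('pics/w16z.png',cv2.resize(v,None,fx=4,fy=4,interpolation=cv2.INTER_NEAREST)[:600])
```

```text
t 18.15 p [0.5799 0.2628 0.0812] yaw -177.58 z [-0.e+00 -1.e-04 -1.e+00] F [ 0.03 -0.35 -1.47] w 0.115 q [ 0.19  0.56 -0.86  1.63  0.45  1.16  0.83]
t 18.2 p [0.5799 0.2628 0.0812] yaw -177.58 z [ 0.e+00 -1.e-04 -1.e+00] F [ 0.19 -0.06 -1.65] w 0.118 q [ 0.19  0.56 -0.86  1.63  0.45  1.16  0.83]
```

View pics/w16z.png

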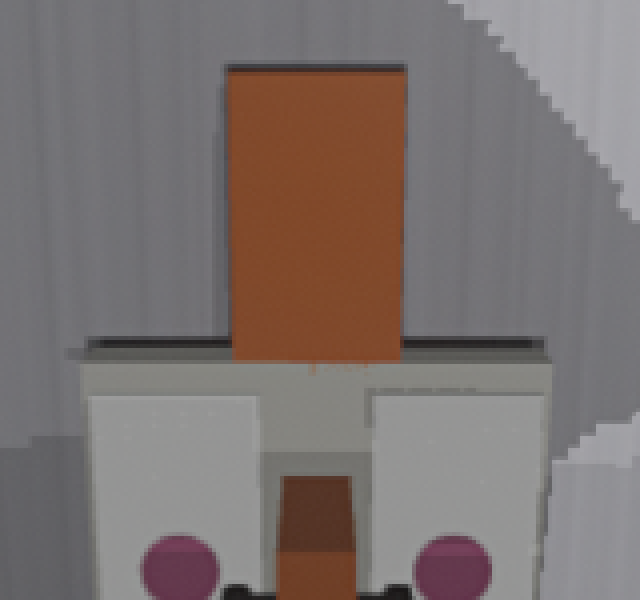

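Run:
```python
from rel import *
im,c=load('w16'); s,M=st(); p=s['position']
f=lambda a: np.array(a)/4-.5+[200,95]
un=f([(89,340),(547,340),(226,65),(407,65)]); uc=f([(228,72),(405,72),(81,362),(551,362)])
N=(onz(c,un,.0517)-p)@M*1e3; C=(onz(c,uc,p[2]-.0169)-p)@M*1e3
print(N.round(2)[:,:2].tolist(),'nest x',N[:2,0].mean()-43.2,N[2:,0].mean()-83.2,'y',N[:2,1].mean(),N[2:,1].mean())
print(C.round(2)[:,:2].tolist(),'carr x',C[:2,0].mean()-82,C[2:,0].mean()-42,'y',C[:2,1].mean(),C[2:,1].mean())
g=cv2.cvtColor(im,cv2.COLOR_RGB2GRAY)
for r in(125,145,165): print(r,g[r,250:262].tolist(),g[r,296:308].tolist())
print(g[180,215:230].tolist(),g[180,328:345].tolist())
print(g[106:118,270].tolist(),g[106:118,290].tolist())
```

```text
t 18.25 p [0.5799 0.2628 0.0812] yaw -177.58 z [-0.e+00 -1.e-04 -1.e+00] F [ 0.08 -0.15 -1.26] w 0.11 q [ 0.19  0.56 -0.86  1.63  0.45  1.16  0.83]
[[43.68, -35.93], [43.72, 34.53], [84.19, -14.02], [84.21, 12.12]] nest x 0.5010859127866425 0.9987158444607616 y -0.69775833157248 -0.9518679349952377
[[83.14, -12.86], [83.16, 10.96], [43.12, -34.84], [43.16, 32.84]] carr x 1.1485750519622684 1.1404650851511633 y -0.9505606480342506 -1.0009313587387147
125 [115, 117, 117, 117, 107, 100, 82, 80, 87, 87, 87, 86] [88, 88, 89, 88, 90, 97, 117, 119, 119, 120, 119, 118]
145 [112, 115, 116, 105, 100, 100, 88, 81, 85, 86, 85, 86] [86, 87, 87, 87, 83, 112, 118, 118, 118, 118, 118, 117]
165 [112, 113, 115, 105, 101, 99, 93, 80, 82, 86, 86, 85] [87, 87, 88, 86, 84, 110, 117, 117, 117, 118, 117, 115]
[115, 116, 116, 114, 115, 113, 95, 72, 66, 59, 45, 35, 35, 35, 36] [38, 39, 36, 37, 42, 62, 64, 66, 101, 115, 114, 115, 117, 117, 116, 114, 114]
[116, 117, 117, 118, 104, 64, 51, 79, 89, 89, 88, 88] [117, 116, 117, 119, 104, 64, 52, 79, 91, 90, 91, 89]
```

The offset is now about 0.4 mm in x and 0.1 mm in y, inside the 1.2 mm clearance. I'll correct it and lower in small steps, watching the force.

Request:
servo_tool:
  series:
    - {"travel": [-0.0004, 0.0001, 0.001], "angular": [0, 0, 0]}
    - {"travel": [0, 0, 0.001], "angular": [0, 0, 0]}
    - {"travel": [0, 0, 0.001], "angular": [0, 0, 0]}
    - {"travel": [0, 0, 0.001], "angular": [0, 0, 0]}
    - {"travel": [0, 0, 0], "angular": [0, 0, 0]}

```text
time: 18.75
position: [0.5802, 0.2629, 0.0769]
tool_rot: [0.066, -3.14, 0.0]
ft_force: [-0.4, 0.1, -2.0]
grip_width: 0.111
```

Request:
servo_tool:
  series:
    - {"travel": [0, 0, 0.001], "angular": [0, 0, 0]}
    - {"travel": [0, 0, 0.001], "angular": [0, 0, 0]}
    - {"travel": [0, 0, 0], "angular": [0, 0, 0]}

```text
time: 19.05
position: [0.5802, 0.2629, 0.075]
tool_rot: [0.066, -3.141, 0.0]
ft_force: [-0.1, 0.4, -1.2]
grip_width: 0.109
```

Run:
```python
from h import *
st(); im,c=snap('wrist','w17');st()
v=im[95:245,200:360,::-1]; cv2.imwrite('pics/w17z.png',cv2.resize(v,None,fx=4,fy=4,interpolation=cv2.INTER_NEAREST)[:600])
```

```text
t 19.05 p [0.5802 0.2629 0.075 ] yaw -177.58 z [-3.e-04 -2.e-04 -1.e+00] F [-0.07  0.42 -1.25] w 0.109 q [ 0.18  0.57 -0.86  1.64  0.46  1.16  0.83]
t 19.1 p [0.5802 0.2629 0.075 ] yaw -177.58 z [-2.e-04 -2.e-04 -1.e+00] F [ 0.34  0.66 -2.18] w 0.112 q [ 0.18  0.57 -0.86  1.64  0.46  1.16  0.83]
```

View pics/w17z.png

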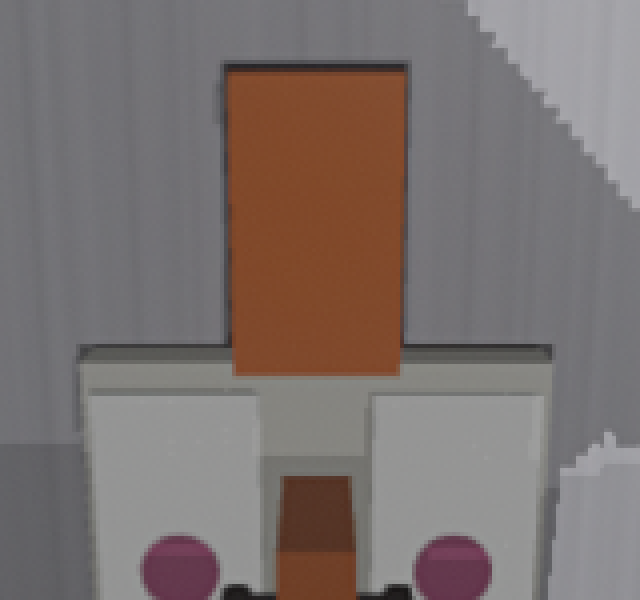

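The carrier is already about 3.5 mm into the recess, evenly framed and with no contact force. Continuing down.

Request:
servo_tool:
  series:
    - {"travel": [0, 0, 0.001], "angular": [0, 0, 0]}
    - {"travel": [0, 0, 0.0015], "angular": [0, 0, 0]}
    - {"travel": [0, 0, 0.0015], "angular": [0, 0, 0]}
    - {"travel": [0, 0, 0.0015], "angular": [0, 0, 0]}
    - {"travel": [0, 0, 0.001], "angular": [0, 0, 0]}

```text
time: 19.6
position: [0.5802, 0.2629, 0.0684]
tool_rot: [0.066, -3.141, 0.0]
ft_force: [-0.7, -0.3, -1.2]
grip_width: 0.11
```

Request:
servo_tool:
  series:
    - {"travel": [0, 0, 0.0008], "angular": [0, 0, 0]}
    - {"travel": [0, 0, 0.0004], "angular": [0, 0, 0]}
    - {"travel": [0, 0, 0], "angular": [0, 0, 0]}
    - {"travel": [0, 0, 0], "angular": [0, 0, 0]}

```text
time: 20.0
position: [0.5803, 0.263, 0.0675]
tool_rot: [-0.066, 3.141, -0.0]
ft_force: [-0.3, -0.6, -0.9]
grip_width: 0.111
```

Run:
```python
from h import *
st(); im,c=snap('wrist','w18');st()
v=im[95:245,200:360,::-1]; cv2.imwrite('pics/w18z.png',cv2.resize(v,None,fx=4,fy=4,interpolation=cv2.INTER_NEAREST)[:600])
```

```text
t 20.0 p [0.5803 0.263  0.0675] yaw -177.58 z [ 1.e-04 -0.e+00 -1.e+00] F [-0.27 -0.55 -0.88] w 0.111 q [ 0.18  0.57 -0.85  1.64  0.47  1.14  0.82]
t 20.05 p [0.5804 0.263  0.0676] yaw -177.58 z [ 2.e-04  0.e+00 -1.e+00] F [-0.24 -0.02 -1.42] w 0.111 q [ 0.18  0.57 -0.85  1.64  0.47  1.14  0.82]
```

View pics/w18z.png

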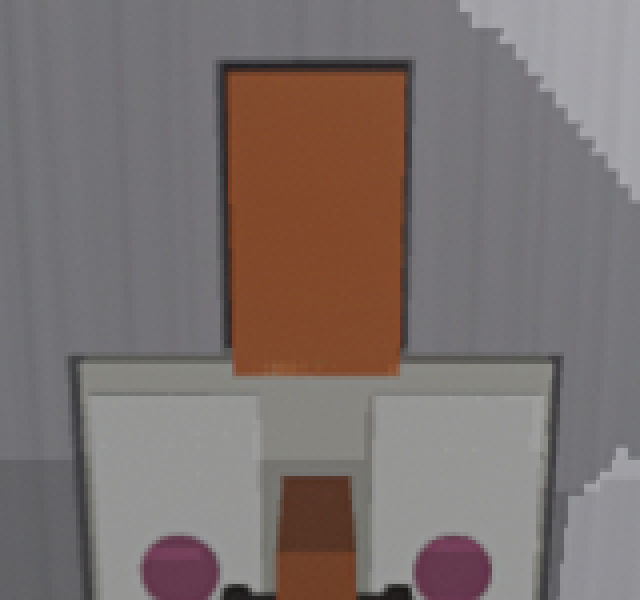

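Request:
servo_tool:
  series:
    - {"travel": [0, 0, 0.0005], "angular": [0, 0, 0]}
    - {"travel": [0, 0, 0.0005], "angular": [0, 0, 0]}
    - {"travel": [0, 0, 0], "angular": [0, 0, 0]}

```text
time: 20.35
position: [0.5804, 0.263, 0.067]
tool_rot: [-0.066, 3.141, -0.0]
ft_force: [-1.0, -1.0, 2.5]
grip_width: 0.114
```

Run:
```python
from h import *
st()
```

```text
t 20.35 p [0.5804 0.263  0.067 ] yaw -177.58 z [ 4.e-04 -2.e-04 -1.e+00] F [-0.96 -1.01  2.52] w 0.114 q [ 0.18  0.57 -0.85  1.64  0.47  1.14  0.82]
```

Floor contact is at TCP z = 0.067, exactly the predicted height, with a force of about +2.5 N. Releasing.

Request:
servo_tool:
  series:
    - {"travel": [0, 0, 0], "angular": [0, 0, 0]}
    - {"travel": [0, 0, 0], "angular": [0, 0, 0]}
    - {"travel": [0, 0, 0], "angular": [0, 0, 0]}
    - {"travel": [0, 0, 0], "angular": [0, 0, 0]}
    - {"travel": [0, 0, 0], "angular": [0, 0, 0]}
  claw: 0.035

```text
time: 20.85
position: [0.5803, 0.263, 0.0664]
tool_rot: [0.066, -3.141, 0.0]
ft_force: [-0.7, 0.9, 0.4]
grip_width: 0.383
```

Request:
servo_tool:
  series:
    - {"travel": [0, 0, -0.005], "angular": [0, 0, 0]}
    - {"travel": [0, 0, -0.015], "angular": [0, 0, 0]}
    - {"travel": [0, 0, -0.03], "angular": [0, 0, 0]}
    - {"travel": [0, 0, -0.03], "angular": [0, 0, 0]}
    - {"travel": [0, 0, -0.02], "angular": [0, 0, 0]}

```text
time: 21.35
position: [0.5811, 0.2639, 0.1703]
tool_rot: [-0.067, 3.137, 0.002]
ft_force: [1.3, -1.0, -1.1]
grip_width: 0.4
```

Request:
servo_tool:
  series:
    - {"travel": [-0.03, 0, -0.02], "angular": [0, 0, 0]}
    - {"travel": [-0.03, 0, -0.01], "angular": [0, 0, 0]}
    - {"travel": [-0.01, 0, 0], "angular": [0, 0, 0]}
    - {"travel": [0, 0, 0], "angular": [0, 0, 0]}
    - {"travel": [0, 0, 0], "angular": [0, 0, 0]}

```text
time: 21.85
position: [0.6488, 0.2664, 0.196]
tool_rot: [0.068, -3.139, -0.0]
ft_force: [0.1, -0.1, -0.2]
grip_width: 0.398
```

Run:
```python
from h import *
st(); im,c=snap('wrist','w19');st(); snap('side','s8')
v=im[50:260,190:390,::-1]; cv2.imwrite('pics/w19z.png',cv2.resize(v,None,fx=2.8,fy=2.8,interpolation=cv2.INTER_NEAREST))
```

```text
t 21.85 p [0.6488 0.2664 0.196 ] yaw -177.51 z [-0.002 -0.    -1.   ] F [ 0.09 -0.08 -0.16] w 0.398 q [ 0.14  0.59 -0.87  1.33  0.44  1.42  0.91]
t 21.9 p [0.6486 0.2665 0.196 ] yaw -177.49 z [-1.9e-03 -4.0e-04 -1.0e+00] F [-0.51 -0.06 -0.21] w 0.398 q [ 0.14  0.59 -0.87  1.33  0.44  1.42  0.91]
```

View pics/w19z.png

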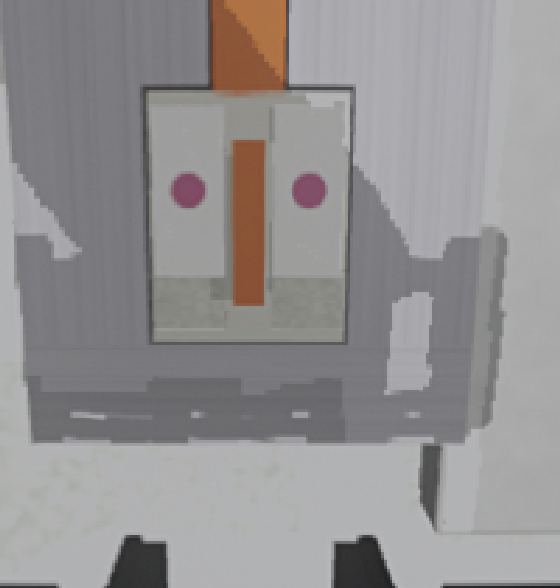

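View pics/s8.png

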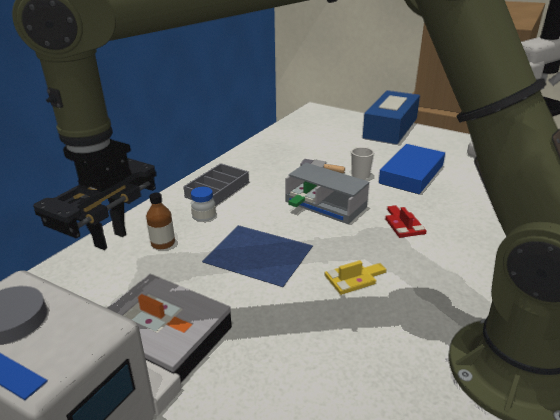

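The body is framed evenly by the recess all round (crop 143–355 × 87–343), lies flush and level, and the gripper is clear. Handing in.

Run:
```python
from h import *
st(); print(ctrl.close_job())
```

```text
t 21.95 p [0.6486 0.2664 0.1961] yaw -177.49 z [-1.5e-03 -6.0e-04 -1.0e+00] F [ 0.04 -0.27  0.27] w 0.404 q [ 0.14  0.59 -0.87  1.33  0.44  1.42  0.91]
the job is handed in; nothing more can be done
None
```

The orange carrier is loaded in the scanner's recess and released. I handed the job in at 21.95 s; no verdict was reported.

**Steps:** I drew the carrier out of the rack by its tongue and set it down on the blue mat, with its body centre measured about 2 mm from the mat's middle. I then took it by the rib, turned it about 96°, and lowered it into the recess in steps of 1.5 mm or less.

**Last checks:**
- **Fit:** The floor contact came at tool height 0.067 m, as predicted, with about 2.5 N. The final wrist view shows the carrier level and evenly framed by the recess.
- **Clearance:** The gripper is clear of everything. In the last side view, the spare green carrier and the bystanders look where they were; I did not measure their positions.

**What disagreed or was imperfect:**
- **Mat placing:** I had gripped the tongue too high on the pads for the fingertips to clear the mat. I set the carrier's rear edge down first and let the tongue end drop about 14 mm.
- **Centring:** The camera showed the carrier about 1 mm off the tool's centre, so I aligned it from carrier and recess seen in the same image. The first hover was up to 2 mm off because the arm was still settling, and I corrected that before lowering.
- **Heights:** Two-view heights of the tongue and the body's top edge were 1 to 10 mm high of the text or scattered, with one tongue reading 16 mm low. The rim height matched within about 1 mm, apart from one corner 2 mm low.

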